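# Pack the wax ring models away for casting

### The job

Put the green wax ring models away in the steel canister. First clear whatever stands beside the canister in the way of its blue swing cover (white soldering brick, wooden bur pot) onto the grey mat; then unscrew the black cap all the way, swing the cover fully aside, put every wax model into the canister gripping the wax only lightly because it cracks, swing the cover home again and screw the cap down tight. Leave the rest of the bench as it is, and finish with the brick and the pot on the mat.

Things in the scene. Friction and masses are not known exactly. Their poses are not given: they have to be found in the camera images.
- canister: Open square steel canister, fixed, 140 mm square outside, 130 inside, floor 5 mm and rim 50 mm above the bench. Origin: centre of underside; x away from the robot, y left. The blue cover (plate 52 to 58 mm above the bench, 175 mm square, with a tongue on the -x side) turns about an upright pivot outside its far left corner.
- cover_pivot (a point): Pivot axis (vertical) of the cover, at x=+85, y=+85 mm of the canister, 55 mm above the bench. Does not move with the cover.
- cover (a joint): Swing of the cover, rad: 0 closed against its stop; grows as it swings left, clockwise from above, to a stop at 1.75; clears the mouth from 1.4. Stays where left (about 1 N at the handle). Locked while the cap is screwed down; brick or pot stand in its path. The cap screws down only with the cover home (under about 0.02).
- cover_handle (a point): Point on the axis of the orange upright handle post on the cover, 82 mm above the bench. Post: 18 mm dia, from 58 to 103 mm above the bench; it may turn in the grip. 120 mm from the pivot; over the canister's centre when closed.
- cap (a joint): Turn of the captive black screw cap, rad: 0 screwed down tight, 2.6 fully unscrewed (stop). Grows anticlockwise seen from above. It rises 4.5 mm per rad, stays on the cover, and lets the cover go from about 2.2. Friction about 0.08 N m; takes two or more grasps.
- cap_grip (a point): Point on the axis of the black cap, 77 mm above the bench when tight. Cap: 44 mm dia, upright, from 18 mm below this point to 10 mm above it; the cover under it is at 58 mm. On the robot's side of the cover, 100 mm from the handle post; swings with the cover.
- mat: Grey mat lying on the bench, 180 mm (x) x 140 mm (y), 4 mm thick. Origin: centre of its underside.
- brick: White soldering brick standing on end, 60 mm (x) x 40 mm (y) x 90 mm high, 0.25 kg. Origin: centre of its underside. Stands left of the canister. May be absent.
- brick_mid (a point): Centre of the brick, 45 mm above its underside.
- burpot: Round wooden bur pot, 44 mm dia, 70 mm high, with short steel burs sticking up to 90 mm, 0.15 kg. Origin: centre of its underside. Stands left of the canister. May be absent.
- burpot_mid (a point): Axis of the bur pot, 35 mm above its underside.
- wax1: Green wax ring model, 36 mm high, 25 g: round button (34 mm dia, 8 mm high) carrying an upright signet ring, 26 mm wide along x, 10 mm thick along y (flat faces to pinch, 8 to 35 mm up). Origin: centre of underside. Stands on the 8 mm cork board. Cracks if the squeeze of both fingers adds up to over 70 N (35 N a finger); a 20 N grip holds it. May be absent.
- wax2: Green wax ring model, 36 mm high, 25 g: round button (34 mm dia, 8 mm high) carrying an upright signet ring, 26 mm wide along x, 10 mm thick along y (flat faces to pinch, 8 to 35 mm up). Origin: centre of underside. Stands on the 8 mm cork board. Cracks if the squeeze of both fingers adds up to over 70 N (35 N a finger); a 20 N grip holds it. May be absent.
- wax3: Green wax ring model, 36 mm high, 25 g: round button (34 mm dia, 8 mm high) carrying an upright signet ring, 26 mm wide along x, 10 mm thick along y (flat faces to pinch, 8 to 35 mm up). Origin: centre of underside. Stands on the 8 mm cork board. Cracks if the squeeze of both fingers adds up to over 70 N (35 N a finger); a 20 N grip holds it. May be absent.
- wax4: Green wax ring model, 36 mm high, 25 g: round button (34 mm dia, 8 mm high) carrying an upright signet ring, 26 mm wide along x, 10 mm thick along y (flat faces to pinch, 8 to 35 mm up). Origin: centre of underside. Stands on the 8 mm cork board. Cracks if the squeeze of both fingers adds up to over 70 N (35 N a finger); a 20 N grip holds it. May be absent.
- hammer: Hammer, 7 cm high at most, lying. A bystander: leave alone.
- dish: Small glass dish, 56 mm dia, 22 mm high. A bystander: leave alone.
- mandrel: Steel ring mandrel, 160 mm long, lying. A bystander: leave alone.
- ringbox: White ring box, 50 x 50 x 35 mm. A bystander: leave alone.
- stonebox: White stone box, 45 x 45 x 18 mm. A bystander: leave alone.

How it is judged:
On the way, in this order (a step that is already met when the one before it is completed fails the run):
1. Brick and bur pot are on the grey mat, with the cover still closed (x of brick_mid in the frame of mat between -0.09 and 0.09 m and y of brick_mid in the frame of mat between -0.07 and 0.07 m and z of each of brick_mid, burpot_mid in the frame of mat below 0.065 m and linear speed of each of brick, burpot below 0.05 m/s and x of burpot_mid in the frame of mat between -0.09 and 0.09 m and y of burpot_mid in the frame of mat between -0.07 and 0.07 m and value of joint cover below 0.1 rad), for 0.2 s.
2. The cap is unscrewed (over 2.2 rad) (value of joint cap above 2.2 rad), for 0.2 s.
3. The cover is swung aside (over 1.4 rad) (value of joint cover above 1.4 rad), for 0.2 s.
4. Every wax model is inside the canister (x of wax1 in the frame of canister between -0.066 and 0.066 m and y of wax1 in the frame of canister between -0.066 and 0.066 m and z of each of wax1, wax2, wax3, wax4 in the frame of canister below 0.045 m and linear speed of each of wax1, wax2, wax3, wax4 below 0.05 m/s and x of wax2 in the frame of canister between -0.066 and 0.066 m and y of wax2 in the frame of canister between -0.066 and 0.066 m and x of wax3 in the frame of canister between -0.066 and 0.066 m and y of wax3 in the frame of canister between -0.066 and 0.066 m and x of wax4 in the frame of canister between -0.066 and 0.066 m and y of wax4 in the frame of canister between -0.066 and 0.066 m), for 0.2 s.
5. The cover is home (under 0.03 rad) (value of joint cover below 0.03 rad), for 0.2 s.
At the end, for the whole second after the job is handed in: Every wax model lies at rest inside the canister (origin within 66 mm of its centre in x and y, below the rim); cover home (under 0.03 rad); cap tight (under 0.2 rad); brick and bur pot at rest with their middle points over the grey mat, any way up (all of step 4 and x of brick_mid in the frame of mat between -0.09 and 0.09 m and y of brick_mid in the frame of mat between -0.07 and 0.07 m and z of each of brick_mid, burpot_mid in the frame of mat below 0.065 m and linear speed of each of brick, burpot below 0.05 m/s and x of burpot_mid in the frame of mat between -0.09 and 0.09 m and y of burpot_mid in the frame of mat between -0.07 and 0.07 m and value of joint cover below 0.03 rad and value of joint cap below 0.2 rad); the robot touches nothing.
It fails at once if A wax model is squeezed with more than 70 N in all (35 N a finger) (contact force between the fingers and wax1 above 70 N or contact force between the fingers and wax2 above 70 N or contact force between the fingers and wax3 above 70 N or contact force between the fingers and wax4 above 70 N).
It fails at once if A bystander is pushed more than 40 mm from its place (distance of any of hammer, dish, mandrel, ringbox, stonebox from where it was at the start of the episode above 0.04 m).
Of wax1, wax2, wax3, wax4 only 2 to 4 are there at a start; the rules pass over those that are not, and their reading is None.
Of brick, burpot only 1 to 2 are there at a start; the rules pass over those that are not, and their reading is None.
At some moment in a run one of wax1, wax2, wax3, wax4, brick, burpot may be knocked a few centimetres aside while the robot is not near it.
Once in a run the grip may slacken for a moment while it holds something.
It also fails if it takes over 210 s, if anything falls off the work surface, if the arm or the gripper's body presses on something with over 40 N, if the wrist force passes 120 N, or if a joint passes its speed limit or range.

### The arm

A 6-joint arm with a two-finger parallel gripper is mounted at the origin on the work surface. World frame = base frame: x ahead of the robot, y to its left, z up, the work surface at z = 0. Lengths are in m, angles in rad, forces in N, time in s.
With the tool pointing down it reaches from about 0.375 to 0.9 m from the base axis. Payload 3.1 kg.
Tool frame: the origin (TCP) lies at the very end of the fingers, on their centre line; the grasp point (between the pads) lies 19 mm behind it; x points along the fingers, z is the direction in which the jaws open and shut, and the axes are right-handed (so a half turn about x gives the same grasp; the last joint's range is limited). The gripper opens to 87 mm and grips with 3 to 60 N. Pads are 19 mm wide; open, the fingers measure 117 mm over their backs; the gripper's body (75 mm by 190 mm) begins 51 mm behind the grasp point.
Start: joints at [-0.178, 0.527, 1.433, -0, 1.181, -0.178], TCP at [0.625, 0, 0.223] pointing down, gripper open.
Joint ranges: [-3.08, 3.08], [-0.75, 2.2], [0.22, 2.44], [-1.43, 4.57], [0, 2.65], [-2.85, 2.85]. Speed limits (rad/s): [2.79, 2.79, 3.14, 3.14, 3.14, 3.14].

### API

Orientations are given as a unit quaternion [x, y, z, w].
In Python, from rig import get_obs, vision, hand_in gives the robot as it stands. The module is installed in compiled form; this text tells all that it offers.
- The arm moves only by the tool step_arm, never from a script. Its arguments are lists of equal length, an entry for each row: "slide": the shift along the world's x, y, z scaled (see below), a list of three; "turn": the turn, a rotation vector about the world's x, y, z scaled (see below), a list of three. In form: {"slide": [[dx, dy, dz], ...], "turn": [[wx, wy, wz], ...]}. A call has 1 to 12 rows; each row is the pose to reach, as a shift and turn from the pose commanded when the call began, turning the shorter way round; what a row does not reach only later rows make up. The controller multiplies each number of a shift by 0.1 m and each number of a turn by 2 pi rad. A row lasts 1/10 s, in which the tool goes at most 50 mm and 8.59 degrees, less where a joint would pass 70% of its speed; a pose out of reach is approached as far as the arm can. A call with a number of a shift or a turn outside -1 to 1 is refused whole. A call with a gripper value outside its range is refused whole. "jaw" is the opening, from 0 (shut) to 1 (fully open), set as the call begins (left out, the last holds). The fingers move at their own pace and stop on an object; "newtons" is the grip in N (left out, the last holds). Time passes only in rows, so rows that repeat a pose let the fingers close. It gives the time, the measured TCP pose, the force and the opening at its end, in the units of the state.
- get_obs(): the state, without advancing time (a new reading comes with each control period).
- vision.camera(name): name is "scene" or "side" or "wrist"; returns a dict with "image" (420x560x3 uint8, red, green, blue), "depth" (420x560 float32, m along the optical axis (not along the pixel's ray), 0 where there is no reading), "mtx" (3x3 intrinsics, pixels), "dist" ([k1, k2, p1, p2, k3] as OpenCV has them; the pictures are not rectified), "T" (4x4, takes a point from camera to world coordinates). Camera axes: x right, y down, z forward; pixel columns grow to the right and rows downward; lengths in m; the calibration is good to about 2 mm. A picture is of the moment at which its call begins.
- hand_in(): hands the job in, once; it reports no verdict.
Trained networks look in a picture, given as the dict that the camera call returned (one of the last four; its "shot" number tells which), for a name from the list of things; names that differ only in an ending like _2 or _b are one class to them, and where a whole thing is asked for, a point or a joint stands for the part that bears it (a point fixed in the world has none). Each returns a list of dicts, best first, with "p" (0 to 1); they miss things now and then, are a little off and sometimes report something else, mostly with a low value. They report only what shows in the picture. A call takes as long as a camera call.
- vision.silhouettes(picture, thing): "mask" (420x560 bool, what is visible of it) and "centre" ([column, row] in pixels, amid what is visible of it).
- vision.spot_point(picture, thing): "centre" ([column, row] in pixels: a listed point, or the origin of a listed thing).
The state is a dict: "time": time; "q": joint angles; "joint_velocities": joint speeds; "joint_torque": joint torques, N m; "position": TCP position; "tool_rot": TCP orientation; "ft_force": force on the tool from outside, world axes, zero at the start; "moment": the same for the moment, N m; "grip_width": finger opening in m.
Only numpy, scipy, OpenCV 4.12 (cv2) and the standard library are available. Lean on these libraries where they do the work, as an engineer would, in place of code of your own. Each camera call takes 0.05 s, during which the arm holds its last target.

## Working session

There is one attempt and no reset: what is moved stays moved. The work goes in short steps, Python scripts to look and compute and a tool call to move; the robot and the scene stay as the last step left them, time stands still between calls to the robot, and variables do not carry over. Pictures are saved under pics/ and viewed, and the job is handed in when it is done.

Besides the shell and the picture viewer there is one more tool, called after "Request:" as name(argument=value, ...) on one line, values as JSON. step_arm: Moves the arm, as the interface text tells. Its arguments: {"type":"object","properties":{"slide":{"type":"array"},"turn":{"type":"array"},"jaw":{"type":"number"},"newtons":{"type":"number"}},"required":["slide","turn"]}

```bash
mkdir -p pics
cat > h.py <<'E'
import numpy as np, cv2
from rig import get_obs, vision
def shot(name,fn=None):
    p=vision.camera(name)
    if fn: cv2.imwrite('pics/'+fn,cv2.cvtColor(p['image'],cv2.COLOR_RGB2BGR))
    return p
def ray(p,uv):
    n=cv2.undistortPoints(np.array([[uv]],float),np.array(p['mtx'],float),np.array(p['dist'],float))[0,0]
    T=np.array(p['T']); d=T[:3,:3]@np.array([n[0],n[1],1.]); return T[:3,3],d
def at_z(p,uv,z):
    o,d=ray(p,uv); return o+d*(z-o[2])/d[2]
def at_depth(p,uv,dep):
    o,d=ray(p,uv); return o+d*dep
def cloud(p,mask):
    r,c=np.nonzero(mask&(p['depth']>0))
    n=cv2.undistortPoints(np.stack([c,r],1).astype(float)[:,None],np.array(p['mtx'],float),np.array(p['dist'],float))[:,0]
    d=p['depth'][r,c][:,None]; T=np.array(p['T'])
    return np.c_[n*d,d]@T[:3,:3].T+T[:3,3]
def proj(p,X):
    T=np.linalg.inv(np.array(p['T'])); 
    return cv2.projectPoints((np.array(X,float).reshape(-1,3)@T[:3,:3].T+T[:3,3]),np.zeros(3),np.zeros(3),np.array(p['mtx'],float),np.array(p['dist'],float))[0][:,0]
E
python3 - <<'E'
from h import *
o=get_obs(); print({k:np.round(v,3) for k,v in o.items()})
for n in ['scene','side','wrist']:
    p=shot(n,n+'0.png'); print(n,np.round(p['T'],3).tolist())
E
```

```text
{'time': np.float64(0.0), 'q': array([-0.178,  0.529,  1.434, -0.   ,  1.181, -0.179]), 'joint_velocities': array([ 0.002,  0.002, -0.001,  0.001, -0.   ,  0.001]), 'joint_torque': array([-1.0000e-03, -4.4005e+01, -1.7659e+01,  6.3000e-02,  5.8000e-02,
       -0.0000e+00]), 'position': array([0.624, 0.   , 0.222]), 'tool_rot': array([0.   , 0.708, 0.   , 0.706]), 'ft_force': array([-0.132,  0.037, -0.729]), 'moment': array([ 0.055, -0.057, -0.009]), 'grip_width': np.float64(0.087)}
scene [[-0.418, 0.645, -0.64, 1.177], [0.908, 0.311, -0.28, 0.252], [0.019, -0.698, -0.716, 0.771], [0.0, 0.0, 0.0, 1.0]]
side [[0.884, -0.364, 0.294, 0.285], [-0.467, -0.672, 0.575, -0.56], [-0.012, -0.646, -0.764, 0.815], [0.0, 0.0, 0.0, 1.0]]
wrist [[1.0, 0.001, -0.002, 0.624], [0.0, -0.969, -0.248, 0.066], [-0.002, 0.248, -0.969, 0.383], [0.0, 0.0, 0.0, 1.0]]
```

View pics/scene0.png

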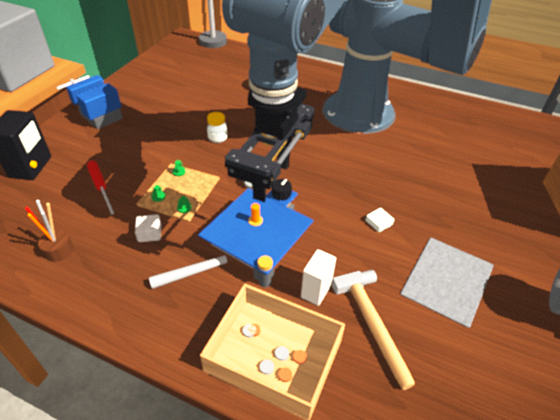

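View pics/side0.png

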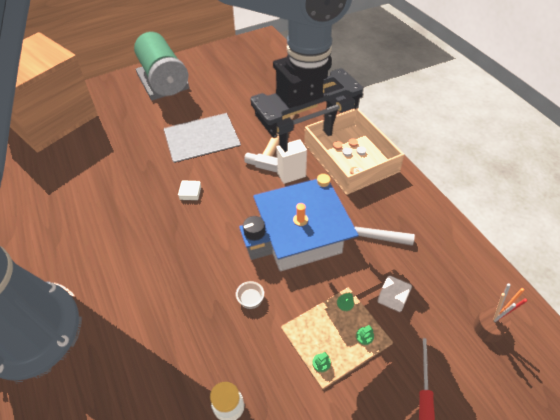

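Run:
```python
from h import *
P={n:shot(n) for n in ['scene','side']}
for t in ['canister','mat','brick','burpot','cover_handle','cap_grip','brick_mid','burpot_mid','wax1','dish','ringbox','stonebox','hammer','mandrel']:
    for n,p in P.items():
        for d in vision.spot_point(p,t)[:6]:
            if d['p']<.3: continue
            z={'cover_handle':.082,'cap_grip':.077,'brick_mid':.045,'burpot_mid':.035,'wax1':.008}.get(t,0)
            print(t,n,round(d['p'],2),np.round(d['centre']),np.round(at_z(P[n],d['centre'],z),3))
```

```text
canister scene 0.95 [254. 238.] [ 0.584 -0.058  0.   ]
canister side 0.96 [302. 240.] [ 0.583 -0.064  0.   ]
mat scene 0.58 [450. 284.] [0.521 0.363 0.   ]
mat side 0.81 [200. 136.] [0.512 0.363 0.   ]
brick scene 0.66 [252. 238.] [ 0.586 -0.06   0.   ]
brick scene 0.56 [313. 290.] [0.657 0.114 0.   ]
brick side 0.58 [290. 174.] [0.656 0.123 0.   ]
cover_handle scene 0.69 [320. 275.] [0.675 0.128 0.082]
cover_handle side 0.92 [298. 214.] [ 0.578 -0.052  0.082]
cap_grip scene 0.92 [277. 189.] [ 0.492 -0.044  0.077]
cap_grip side 0.9 [255. 226.] [ 0.488 -0.037  0.077]
brick_mid scene 0.94 [323. 276.] [0.648 0.126 0.045]
brick_mid side 0.64 [288. 159.] [0.654 0.13  0.045]
brick_mid side 0.61 [290. 172.] [0.638 0.092 0.045]
brick_mid side 0.45 [248. 299.] [ 0.411 -0.161  0.045]
burpot_mid scene 0.46 [182. 174.] [ 0.505 -0.292  0.035]
wax1 scene 0.74 [156. 199.] [ 0.582 -0.318  0.008]
wax1 scene 0.68 [182. 171.] [ 0.47  -0.318  0.008]
wax1 scene 0.61 [185. 209.] [ 0.579 -0.238  0.008]
wax1 side 0.79 [322. 362.] [ 0.481 -0.322  0.008]
wax1 side 0.77 [344. 304.] [ 0.579 -0.242  0.008]
wax1 side 0.54 [364. 337.] [ 0.572 -0.318  0.008]
dish scene 0.61 [253. 180.] [ 0.414 -0.145  0.   ]
dish side 0.97 [248. 297.] [ 0.42  -0.134  0.   ]
ringbox scene 0.83 [147. 231.] [ 0.67  -0.283  0.   ]
ringbox side 0.96 [389. 300.] [ 0.663 -0.273  0.   ]
stonebox scene 0.92 [376. 220.] [0.413 0.176 0.   ]
stonebox side 0.82 [186. 189.] [0.411 0.199 0.   ]
hammer scene 0.73 [377. 330.] [0.689 0.256 0.   ]
hammer side 0.55 [279. 141.] [0.687 0.24  0.   ]
mandrel scene 0.62 [192. 274.] [ 0.727 -0.128  0.   ]
mandrel side 0.71 [376. 239.] [ 0.727 -0.138  0.   ]
mandrel side 0.63 [291. 172.] [0.659 0.127 0.   ]
mandrel side 0.34 [300. 215.] [ 0.614 -0.003  0.   ]
```

The scene shows three wax models at about (179,168), (158,192) and (184,204), the brick at (318,278), and the hammer head just beside the brick at (355,282). The mat is at (448,280). I see no bur pot by the canister. Next I'll measure the geometry.

Run:
```python
from h import *
P={n:shot(n) for n in ['scene','side']}
def rect(X,lbl,zmin,zmax):
    s=X[(X[:,2]>zmin)&(X[:,2]<zmax)]
    if len(s)<10: print(lbl,len(s));return
    r=cv2.minAreaRect((s[:,:2]*1000).astype(np.float32)); print(lbl,len(s),np.round(r[0]),np.round(r[1]),round(r[2],1),'z',np.round(np.percentile(s[:,2],[5,50,95]),3))
for n,p in P.items():
    for t,zs in [('brick',(.083,.1)),('brick',(.01,.1)),('mat',(-.01,.01)),('hammer',(.0,.1)),('cap',(.07,.1)),('cover_handle',(.07,.12)),('burpot',(0,.1)),('wax1',(.012,.1)),('dish',(0,.1)),('mandrel',(0,.1)),('stonebox',(.0,.1)),('ringbox',(.03,.1)),('canister',(.05,.06)),('cover',(.05,.06))]:
        for d in vision.silhouettes(p,t)[:4]:
            if d['p']<.4: continue
            rect(cloud(p,d['mask']),f"{n} {t} {d['p']:.2f} {np.round(d['centre'])}",*zs)
```

```text
scene brick 0.66 [318. 278.] 568 [658. 120.] [40. 60.] 85.2 z [0.086 0.089 0.092]
scene brick 0.66 [318. 278.] 1184 [659. 120.] [41. 61.] 84.5 z [0.018 0.08  0.091]
scene mat 0.55 [454. 285.] 4931 [509. 358.] [144. 191.] 81.7 z [0.001 0.004 0.006]
scene mat 0.48 [259. 224.] 3
scene hammer 0.60 [375. 317.] 2148 [692. 251.] [241.  89.] 39.4 z [0.012 0.023 0.027]
scene cap 0.71 [280. 191.] 283 [488. -32.] [39. 42.] 89.4 z [0.073 0.087 0.089]
scene cover_handle 0.58 [261. 222.] 486 [585. -26.] [238.  69.] 12.8 z [0.071 0.086 0.103]
scene wax1 0.71 [179. 171.] 143 [ 480. -318.] [28. 33.] 54.5 z [0.013 0.02  0.043]
scene wax1 0.58 [186. 205.] 166 [ 582. -239.] [31. 33.] 73.8 z [0.014 0.02  0.043]
scene wax1 0.55 [155. 195.] 159 [ 578. -312.] [25. 32.] 60.5 z [0.013 0.019 0.042]
scene mandrel 0.74 [148. 228.] 623 [ 661. -280.] [85. 50.] 33.4 z [0.006 0.033 0.037]
scene mandrel 0.69 [186. 275.] 802 [ 724. -135.] [ 37. 165.] 49.4 z [0.005 0.016 0.022]
scene stonebox 0.62 [375. 221.] 387 [415. 179.] [57. 46.] 58.1 z [0.004 0.017 0.02 ]
scene ringbox 0.89 [149. 227.] 395 [ 674. -271.] [52. 50.]
[... 864 characters left out ...]
 41.9 z [0.014 0.018 0.045]
side wax1 0.64 [346. 302.] 247 [ 576. -244.] [26. 32.] 46.1 z [0.014 0.02  0.044]
side wax1 0.59 [365. 334.] 258 [ 572. -319.] [30. 32.] 21.1 z [0.014 0.018 0.045]
side dish 0.96 [249. 294.] 608 [ 423. -142.] [54. 55.] 82.4 z [0.004 0.009 0.024]
side mandrel 0.81 [384. 234.] 557 [ 736. -142.] [ 53. 132.] 65.7 z [0.007 0.018 0.024]
side stonebox 0.66 [187. 190.] 346 [416. 181.] [49. 46.] 60.9 z [0.007 0.018 0.02 ]
side ringbox 0.55 [394. 295.] 520 [ 671. -275.] [50. 47.] 33.8 z [0.032 0.035 0.037]
side canister 0.56 [298. 230.] 4753 [572. -40.] [177. 224.] 80.8 z [0.056 0.058 0.06 ]
side cover 0.65 [300. 219.] 4652 [573. -40.] [176. 223.] 80.8 z [0.056 0.058 0.06 ]
```

Run:
```python
from h import *
P={n:shot(n) for n in ['scene','side']}
C=[]
for n,p in P.items():
    X=cloud(p,np.ones((420,560),bool)); C.append(X)
    col=p['image'][(p['depth']>0)] if False else None
    a=X[(X[:,2]>.09)&(X[:,2]<.112)&(np.hypot(X[:,0]-.583,X[:,1]+.055)<.025)]
    print(n,'handle',len(a),a.mean(0) if len(a) else 0)
    a=X[(X[:,2]>.06)&(X[:,2]<.3)&(np.hypot(X[:,0]-.683,X[:,1]-.015)<.03)]
    print('pivot',len(a),a.mean(0) if len(a) else 0, a[:,2].max() if len(a) else 0)
    a=X[(X[:,2]>.08)&(X[:,2]<.095)&(np.hypot(X[:,0]-.488,X[:,1]+.037)<.035)]
    if len(a): print('cap',len(a),(a.max(0)+a.min(0))/2,a.min(0),a.max(0))
    a=X[(X[:,2]>.012)&(X[:,2]<.08)&(X[:,0]>.56)&(X[:,0]<.76)&(X[:,1]>.145)&(X[:,1]<.22)]
    if len(a): print('hamhead',len(a),a.min(0),a.max(0))
    # cork
    a=X[(X[:,2]>.004)&(X[:,2]<.011)&(X[:,0]>.4)&(X[:,0]<.68)&(X[:,1]>-.4)&(X[:,1]<-.18)]
    print('cork',cv2.minAreaRect((a[:,:2]*1000).astype(np.float32)))
    for m in [(.478,-.321),(.579,-.241),(.575,-.316)]:
        a=X[(X[:,2]>.022)&(X[:,2]<.06)&(np.hypot(X[:,0]-m[0],X[:,1]-m[1])<.028)]
        r=cv2.minAreaRect((a[:,:2]*1000).astype(np.float32)); print('wax',len(a),np.round(r[0]),np.round(r[1]),r[2],a[:,2].max())
```

```text
scene handle 74 [ 0.58760076 -0.05033926  0.09972603]
pivot 428 [0.68424797 0.01202602 0.17895992] 0.2999478396760374
cap 246 [ 0.48712822 -0.03460989  0.0855496 ] [ 0.46465158 -0.05551587  0.08031892] [ 0.50960487 -0.01370392  0.09078029]
hamhead 1272 [0.5721161  0.14520058 0.01204614] [0.75997034 0.219984   0.06272397]
cork ((557.4569091796875, -300.509033203125), (246.47500610351562, 175.1343994140625), 2.7905948162078857)
wax 66 [ 479. -319.] [29. 10.] 12.060935974121094 0.04628033906633988
wax 83 [ 580. -239.] [13. 28.] 76.09398651123047 0.04577312122401478
wax 76 [ 575. -315.] [12. 27.] 87.29708862304688 0.04545831107930487
side handle 82 [ 0.58306012 -0.0563942   0.09957075]
pivot 425 [0.67271615 0.0017535  0.2020399 ] 0.299958662903663
cap 338 [ 0.48567399 -0.03805238  0.08584374] [ 0.46362124 -0.05997424  0.08028241] [ 0.50772673 -0.01613052  0.09140508]
hamhead 694 [0.57173391 0.14501963 0.01202392] [0.75994335 0.21975219 0.06299341]
cork ((538.3831787109375, -290.55780029296875), (218.7879638671875, 273.2642822265625), 89.96075439453125)
wax 111 [ 477. -322.] [26. 11.] 11.699663162231445 0.04734146312580656
wax 107 [ 579. -241.] [11. 26.] 77.0478515625 0.04758980733388385
wax 103 [ 573. -317.] [27. 11.] 4.245032787322998 0.04745405909574962
```

Request:
step_arm(slide=[[0.1,0.3,0],[0.2,0.6,0],[0.32,0.9,0],[0.32,0.9,0]], turn=[[0,0,-0.005],[0,0,-0.01],[0,0,-0.0139],[0,0,-0.0139]], jaw=1, newtons=30)

```text
time: 3.65
position: [0.658, 0.0938, 0.2226]
tool_rot: [0.03, 0.706, -0.029, 0.707]
ft_force: [-0.8, -0.7, -0.8]
grip_width: 0.0867
```

Request:
step_arm(slide=[[0,0.24,0],[0,0.24,-0.3],[0,0.24,-0.6],[0,0.24,-0.9],[0,0.24,-1.0]], turn=[[0,0,0],[0,0,0],[0,0,0],[0,0,0],[0,0,0]])

```text
time: 4.15
position: [0.6543, 0.1134, 0.1191]
tool_rot: [0.031, 0.709, -0.031, 0.704]
ft_force: [0.4, 0.1, -0.4]
grip_width: 0.087
```

Run:
```python
from h import *
p=shot('wrist','w1.png')
```

```text
(no output)
```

View pics/w1.png

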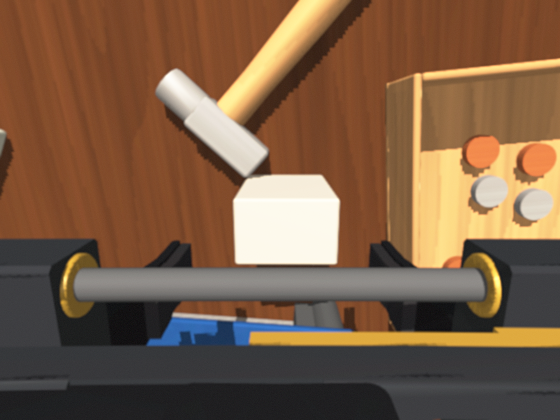

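The wrist view shows the brick top centred between the fingers at (287,220), with the hammer head next to it at (235,140). Descending.

Request:
step_arm(slide=[[0.02,0.03,-0.25],[0.02,0.03,-0.5],[0.02,0.03,-0.73],[0.02,0.03,-0.73]], turn=[[0,0,0],[0,0,0],[0,0,0],[0,0,0]])

```text
time: 4.6
position: [0.6574, 0.1166, 0.0477]
tool_rot: [0.031, 0.708, -0.031, 0.705]
ft_force: [-0.0, 0.1, 0.6]
grip_width: 0.0871
```

Request:
step_arm(slide=[[0,0,0],[0,0,0],[0,0,0],[0,0,0],[0,0,0],[0,0,0]], turn=[[0,0,0],[0,0,0],[0,0,0],[0,0,0],[0,0,0],[0,0,0]], jaw=0, newtons=40)

```text
time: 5.2
position: [0.6586, 0.1171, 0.0507]
tool_rot: [0.031, 0.707, -0.031, 0.706]
ft_force: [-2.4, 0.6, 5.9]
grip_width: 0.0598
```

Request:
step_arm(slide=[[0,0,0.2],[0,0,0.5],[0,0,0.9],[0,0,0.9]], turn=[[0,0,0],[0,0,0],[0,0,0],[0,0,0]])

```text
time: 5.6
position: [0.6634, 0.1172, 0.1454]
tool_rot: [0.031, 0.702, -0.031, 0.711]
ft_force: [1.9, -0.3, -0.9]
grip_width: 0.0597
```

Request:
step_arm(slide=[[-0.15,0.25,0],[-0.3,0.5,0],[-0.45,0.75,0],[-0.6,1.0,0]], turn=[[0,0,0],[0,0,0],[0,0,0],[0,0,0]])

```text
time: 6.0
position: [0.5976, 0.2177, 0.1382]
tool_rot: [0.031, 0.707, -0.031, 0.706]
ft_force: [0.3, -0.1, -3.0]
grip_width: 0.0596
```

Request:
step_arm(slide=[[-0.15,0.25,0],[-0.3,0.5,0],[-0.45,0.75,0],[-0.6,1.0,0]], turn=[[0,0,0],[0,0,0],[0,0,0],[0,0,0]])

```text
time: 6.4
position: [0.5377, 0.3177, 0.1383]
tool_rot: [0.031, 0.707, -0.031, 0.706]
ft_force: [-0.2, -0.4, -1.4]
grip_width: 0.0598
```

Request:
step_arm(slide=[[-0.15,0.2,0],[-0.28,0.4,0],[-0.28,0.4,-0.2],[-0.28,0.4,-0.4],[-0.28,0.4,-0.4]], turn=[[0,0,0],[0,0,0],[0,0,0],[0,0,0],[0,0,0]])

```text
time: 6.9
position: [0.5079, 0.356, 0.0959]
tool_rot: [0.029, 0.709, -0.032, 0.704]
ft_force: [-0.6, -0.6, -1.7]
grip_width: 0.0599
```

Request:
step_arm(slide=[[0,0,-0.2],[0,0,-0.35],[0,0,-0.41],[0,0,-0.43],[0,0,-0.43]], turn=[[0,0,0],[0,0,0],[0,0,0],[0,0,0],[0,0,0]])

```text
time: 7.4
position: [0.5112, 0.357, 0.0566]
tool_rot: [0.031, 0.706, -0.031, 0.706]
ft_force: [0.6, 0.4, -2.7]
grip_width: 0.0594
```

Run:
```python
from h import *
p=shot('scene','s2.png')
for p in (p,shot('side')):
    d=vision.silhouettes(p,'brick')
    for x in d[:2]:
        X=cloud(p,x['mask']); print(x['p'],X.min(0),X.max(0))
```

```text
0.65 [5.01297397e-01 3.36890981e-01 3.59362709e-04] [0.55189953 0.37638811 0.06524849]
0.68 [0.47743962 0.3330533  0.00390088] [0.55868698 0.40981236 0.10403073]
```

View pics/s2.png

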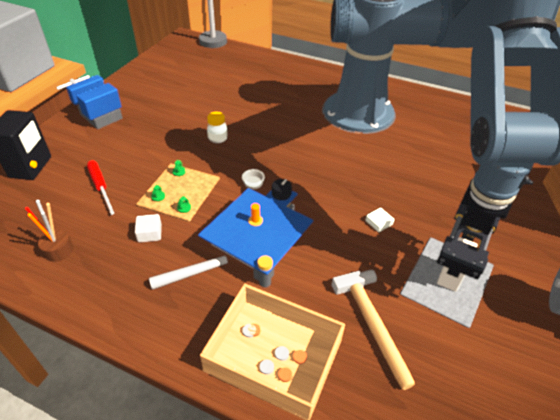

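The brick is over the mat at about (455,275), and I can now see the cap, which has a pointer on top at (282,187). Releasing the brick.

Request:
step_arm(slide=[[0,0,-0.02],[0,0,-0.02],[0,0,-0.02],[0,0,-0.02]], turn=[[0,0,0],[0,0,0],[0,0,0],[0,0,0]], jaw=1)

```text
time: 8.0
position: [0.5112, 0.3571, 0.0548]
tool_rot: [0.031, 0.706, -0.031, 0.707]
ft_force: [0.8, -0.7, 0.7]
grip_width: 0.0827
```

Request:
step_arm(slide=[[0,0,0.2],[0,0,0.6],[0,0,1.0],[0,0,1.0]], turn=[[0,0,0],[0,0,0],[0,0,0],[0,0,0]])

```text
time: 8.4
position: [0.5149, 0.3591, 0.1607]
tool_rot: [0.033, 0.702, -0.029, 0.71]
ft_force: [0.6, 0.7, 0.9]
grip_width: 0.087
```

Request:
step_arm(slide=[[0,-0.45,0],[0,-0.9,0],[0,-1.0,0]], turn=[[0,0,0],[0,0,0],[0,0,0]])

```text
time: 8.7
position: [0.5098, 0.2534, 0.1539]
tool_rot: [0.031, 0.707, -0.033, 0.705]
ft_force: [-0.7, 1.2, 0.8]
grip_width: 0.0869
```

Run:
```python
from h import *
for p in (shot('scene','s3.png'),shot('side','d3.png')):
    for x in vision.silhouettes(p,'brick')[:1]:
        X=cloud(p,x['mask']); X=X[X[:,2]>.08]; print(x['p'],len(X),X.min(0),X.max(0))
    print([ (round(x['p'],2),np.round(x['centre'])) for x in vision.silhouettes(p,'burpot')[:3]])
```

```text
0.8 595 [0.47908815 0.33794856 0.08003416] [0.54608171 0.38049796 0.09761191]
[(0.72, array([458., 265.])), (0.68, array([279., 190.]))]
0.93 287 [0.4590114  0.24584025 0.08000655] [0.53963793 0.38124516 0.18277311]
[]
```

View pics/d3.png

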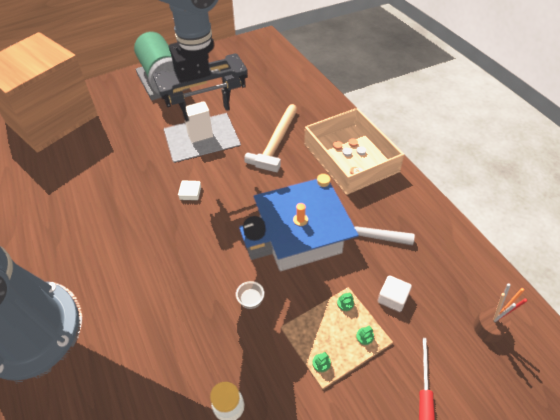

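The brick is standing on the mat at (199,122) in the side view, and there is no bur pot. Now the cap.

Request:
step_arm(slide=[[0,-0.3,0],[0,-0.6,0],[0,-0.9,0],[0,-1,0]], turn=[[0,0,-0.022],[0,0,-0.044],[0,0,-0.066],[0,0,-0.08]])

```text
time: 9.4
position: [0.5111, 0.1562, 0.1544]
tool_rot: [0.207, 0.676, -0.207, 0.676]
ft_force: [0.6, 1.2, -0.7]
grip_width: 0.0871
```

Request:
step_arm(slide=[[0,-0.3,0],[0,-0.6,0],[0,-0.9,0],[-0.1,-1,0]], turn=[[0,0,-0.022],[0,0,-0.044],[0,0,-0.066],[0,0,-0.08]])

```text
time: 9.8
position: [0.5033, 0.0557, 0.1547]
tool_rot: [0.369, 0.602, -0.368, 0.604]
ft_force: [0.1, 0.3, -0.1]
grip_width: 0.087
```

Request:
step_arm(slide=[[-0.1,-0.3,0],[-0.13,-0.6,0],[-0.13,-0.9,0],[-0.13,-0.9,0]], turn=[[0,0,-0.022],[0,0,-0.04],[0,0,-0.049],[0,0,-0.049]])

```text
time: 10.2
position: [0.4896, -0.0351, 0.1547]
tool_rot: [0.457, 0.539, -0.456, 0.541]
ft_force: [0.1, 1.1, -0.1]
grip_width: 0.0871
```

Run:
```python
from h import *
o=get_obs(); print(o['position'],o['q'])
for n in ('side','wrist'):
    p=shot(n,n+'4.png')
    for x in vision.silhouettes(p,'cap')[:1]:
        X=cloud(p,x['mask']); X=X[(X[:,2]>.08)&(X[:,2]<.093)]; print(n,x['p'],len(X),X.min(0),X.max(0),(X.min(0)+X.max(0))/2)
```

```text
[ 0.48957986 -0.03509529  0.15470567] [-2.99315541e-01  4.51613582e-01  1.83473235e+00 -7.57802331e-04
  8.52721002e-01  1.10436720e+00]Traceback (most recent call last):
  File "<stdin>", line 6, in <module>
    return umr_minimum(a, axis, None, out, keepdims, initial, where)
ValueError: zero-size array to reduction operation minimum which has no identity
```

Run:
```python
from h import *
for n in ('wrist',):
    p=shot(n,n+'4.png')
    X=cloud(p,np.ones((420,560),bool)); X=X[(X[:,2]>.08)&(X[:,2]<.093)&(np.hypot(X[:,0]-.487,X[:,1]+.037)<.03)]; print(n,len(X),X.min(0),X.max(0),(X.min(0)+X.max(0))/2)
    print(proj(p,[[.487,-.037,.087]]))
```

```text
wrist 3148 [ 0.4654514  -0.06140479  0.08001433] [ 0.50943129 -0.0160307   0.08914571] [ 0.48744135 -0.03871774  0.08458002]
[[284.37805845 225.32898305]]
```

View pics/wrist4.png

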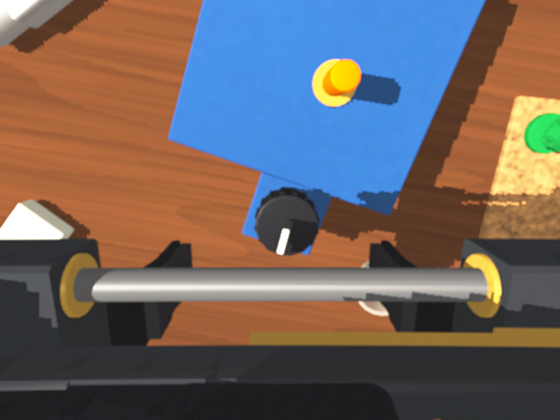

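The wrist view puts the black cap at (287,222), between the jaws.

Request:
step_arm(slide=[[-0.02,-0.035,-0.3],[-0.02,-0.035,-0.6],[-0.02,-0.035,-0.88],[-0.02,-0.035,-0.9],[-0.02,-0.035,-0.9]], turn=[[0,0,0],[0,0,0],[0,0,0],[0,0,0],[0,0,0]])

```text
time: 10.85
position: [0.4857, -0.0352, 0.0643]
tool_rot: [0.455, 0.542, -0.455, 0.541]
ft_force: [0.4, 0.2, 1.3]
grip_width: 0.087
```

Request:
step_arm(slide=[[0,0,0],[0,0,0],[0,0,0],[0,0,0],[0,0,0],[0,0,0],[0,0,0]], turn=[[0,0,0],[0,0,0],[0,0,0],[0,0,0],[0,0,0],[0,0,0],[0,0,0]], jaw=0, newtons=35)

```text
time: 11.55
position: [0.486, -0.0366, 0.0647]
tool_rot: [0.456, 0.541, -0.456, 0.541]
ft_force: [0.0, -0.3, 1.2]
grip_width: 0.0435
```

Turn anticlockwise (+z) with rise 4.5 mm/rad: 1.44 rad = 0.229 turn, rising 6.5 mm.

Request:
step_arm(slide=[[0,0,0.006],[0,0,0.012],[0,0,0.018],[0,0,0.025],[0,0,0.031],[0,0,0.037],[0,0,0.043],[0,0,0.05],[0,0,0.056],[0,0,0.062],[0,0,0.062]], turn=[[0,0,0.022],[0,0,0.044],[0,0,0.066],[0,0,0.088],[0,0,0.11],[0,0,0.132],[0,0,0.154],[0,0,0.176],[0,0,0.198],[0,0,0.22],[0,0,0.22]])

```text
time: 12.65
position: [0.4867, -0.0368, 0.0709]
tool_rot: [0.006, 0.707, -0.007, 0.708]
ft_force: [1.1, 0.6, 0.6]
grip_width: 0.0436
```

Request:
step_arm(slide=[[0,0,0.006],[0,0,0.012],[0,0,0.018],[0,0,0.025],[0,0,0.031],[0,0,0.037],[0,0,0.043],[0,0,0.05],[0,0,0.055],[0,0,0.055]], turn=[[0,0,0.022],[0,0,0.044],[0,0,0.066],[0,0,0.088],[0,0,0.11],[0,0,0.132],[0,0,0.154],[0,0,0.176],[0,0,0.198],[0,0,0.198]])

```text
time: 13.65
position: [0.4865, -0.037, 0.0762]
tool_rot: [-0.405, 0.579, 0.405, 0.58]
ft_force: [1.1, -3.1, -0.9]
grip_width: 0.0437
```

Run:
```python
from h import *
o=get_obs(); print(o['position'],o['q'],o['moment'],o['ft_force'],o['grip_width'])
```

```text
[ 0.48651137 -0.03697901  0.07615595] [-3.05565167e-01  5.91638937e-01  1.89832085e+00  4.98672738e-04
  6.50590158e-01 -1.52546820e+00] [-0.42701436 -0.13642949 -0.73991755] [ 1.1239984  -3.13076149 -0.94532191] 0.04372609395366431
```

Request:
step_arm(slide=[[0,0,0],[0,0,0],[0,0,0],[0,0,0]], turn=[[0,0,-0.003],[0,0,-0.003],[0,0,-0.003],[0,0,-0.003]], jaw=1)

```text
time: 14.05
position: [0.4858, -0.0362, 0.0763]
tool_rot: [-0.401, 0.582, 0.401, 0.582]
ft_force: [-0.2, -0.4, 0.1]
grip_width: 0.0673
```

Request:
step_arm(slide=[[0,0,0.3],[0,0,0.7],[0,0,0.9],[0,0,0.9]], turn=[[0,0,-0.02],[0,0,-0.04],[0,0,-0.06],[0,0,-0.08]])

```text
time: 14.45
position: [0.4881, -0.0369, 0.1693]
tool_rot: [-0.244, 0.662, 0.241, 0.666]
ft_force: [-0.1, 0.4, 0.1]
grip_width: 0.0866
```

Run:
```python
from h import *
for n in ('wrist','side'):
    p=shot(n,n+'5.png')
    X=cloud(p,np.ones((420,560),bool)); c=X[(X[:,2]>.08)&(X[:,2]<.12)&(np.hypot(X[:,0]-.487,X[:,1]+.037)<.026)]; print(n,len(c),np.percentile(c[:,2],[5,50,95]),(c.min(0)+c.max(0))/2)
    c=X[(X[:,2]>.092)&(X[:,2]<.108)&(np.hypot(X[:,0]-.585,X[:,1]+.054)<.02)]; print('handle',len(c),c.min(0),c.max(0),(c.min(0)+c.max(0))/2)
o=get_obs(); print(o['position'],o['q'])
```

```text
wrist 3251 [0.09097497 0.0980607  0.09930244] [ 0.48680838 -0.03829784  0.09034925]
handle 559 [ 0.57618615 -0.06281298  0.0920557 ] [ 0.59364842 -0.04572943  0.10432544] [ 0.58491729 -0.05427121  0.09819057]
side 419 [0.08307156 0.09823093 0.1006608 ] [ 0.485019   -0.03776828  0.09119597]
handle 72 [ 0.57542743 -0.06456789  0.09284771] [ 0.59216052 -0.04602848  0.10568326] [ 0.58379398 -0.05529818  0.09926548]
[ 0.48624045 -0.03637909  0.16712751] [-3.04326986e-01  4.27571089e-01  1.83038051e+00 -2.08573267e-05
  8.81839869e-01 -1.00886745e+00]
```

View pics/wrist5.png

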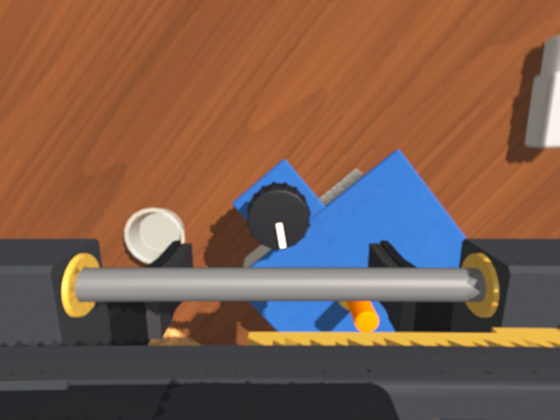

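The cap is fully unscrewed: its top is at 98.4 mm, up from 87 mm, so about 2.55 rad. Now the handle.

Request:
step_arm(slide=[[0.3,-0.05,0],[0.6,-0.1,0],[0.9,-0.18,0],[0.98,-0.18,0],[0.98,-0.18,0],[0.98,-0.18,0]], turn=[[0,0,0.022],[0,0,0.044],[0,0,0.066],[0,0,0.088],[0,0,0.11],[0,0,0.127]])

```text
time: 15.15
position: [0.5835, -0.0543, 0.1649]
tool_rot: [-0.484, 0.515, 0.485, 0.514]
ft_force: [-0.4, -0.6, -0.4]
grip_width: 0.0868
```

Request:
step_arm(slide=[[0,0,-0.3],[0,0,-0.6],[0,0,-0.9],[0,0,-1],[0,0,-1]], turn=[[0,0,0],[0,0,0],[0,0,0],[0,0,0],[0,0,0]])

```text
time: 15.65
position: [0.5823, -0.054, 0.0642]
tool_rot: [-0.481, 0.517, 0.485, 0.516]
ft_force: [-0.3, -0.6, 0.3]
grip_width: 0.0873
```

Request:
step_arm(slide=[[0,0,0],[0,0,0],[0,0,0],[0,0,0],[0,0,0],[0,0,0],[0,0,0],[0,0,0]], turn=[[0,0,0],[0,0,0],[0,0,0],[0,0,0],[0,0,0],[0,0,0],[0,0,0],[0,0,0]], jaw=0, newtons=20)

```text
time: 16.45
position: [0.584, -0.0545, 0.0662]
tool_rot: [-0.483, 0.517, 0.483, 0.517]
ft_force: [0.2, -0.4, 0.8]
grip_width: 0.0311
```

Run:
```python
from h import *
o=get_obs(); print(o['position'],o['q'],o['q'][0]-o['q'][5],o['grip_width'])
c=o['position'][:2]; 
P=np.array([.6826,.015])
v0=np.array([.5845,-.0545])-P
a0=0;prev=np.zeros(2)
for a in np.arange(.15,1.8,.15):
    R=np.array([[np.cos(a),np.sin(a)],[-np.sin(a),np.cos(a)]])
    print(round(a,2),np.round((R@v0-v0)/.1,2),round(-a/2/np.pi,3))
```

```text
[ 0.58395494 -0.05446776  0.06623456] [-2.83399947e-01  6.92083136e-01  1.65182238e+00 -3.95767818e-05
  7.97717754e-01 -1.78573112e+00] 1.5023311731361768 0.0311457516814471
0.15 [-0.09  0.15] -0.024
0.3 [-0.16  0.32] -0.048
0.45 [-0.2  0.5] -0.072
0.6 [-0.22  0.68] -0.095
0.75 [-0.21  0.86] -0.119
0.9 [-0.17  1.03] -0.143
1.05 [-0.11  1.2 ] -0.167
1.2 [-0.02  1.36] -0.191
1.35 [0.09 1.5 ] -0.215
1.5 [0.22 1.62] -0.239
1.65 [0.37 1.73] -0.263
1.8 [0.53 1.81] -0.286
```

Request:
step_arm(slide=[[0,0,0],[0,0,0],[0,0,0],[0,0,0],[0,0,0]], turn=[[0,0,0],[0,0,0],[0,0,0],[0,0,0],[0,0,0]])

```text
time: 16.95
position: [0.584, -0.0535, 0.0661]
tool_rot: [-0.482, 0.517, 0.483, 0.517]
ft_force: [1.0, 4.9, 0.5]
grip_width: 0.0174
```

Request:
step_arm(slide=[[-0.05,0.08,0],[-0.09,0.15,0],[-0.125,0.235,0],[-0.16,0.32,0],[-0.18,0.41,0],[-0.2,0.5,0],[-0.21,0.59,0],[-0.22,0.68,0],[-0.22,0.77,0],[-0.21,0.86,0],[-0.21,0.86,0]], turn=[[0,0,-0.012],[0,0,-0.024],[0,0,-0.036],[0,0,-0.048],[0,0,-0.06],[0,0,-0.072],[0,0,-0.084],[0,0,-0.095],[0,0,-0.107],[0,0,-0.119],[0,0,-0.119]])

```text
time: 18.05
position: [0.5629, 0.032, 0.0661]
tool_rot: [-0.261, 0.657, 0.261, 0.657]
ft_force: [-0.4, -0.0, -0.7]
grip_width: 0.0171
```

Swinging freely. Continue to about 1.65 rad.

Request:
step_arm(slide=[[0.02,0.085,0],[0.04,0.17,0],[0.07,0.255,0],[0.1,0.34,0],[0.145,0.42,0],[0.19,0.5,0],[0.245,0.57,0],[0.3,0.64,0],[0.365,0.7,0],[0.43,0.76,0],[0.56,0.86,0],[0.56,0.86,0]], turn=[[0,0,-0.012],[0,0,-0.024],[0,0,-0.036],[0,0,-0.048],[0,0,-0.06],[0,0,-0.072],[0,0,-0.084],[0,0,-0.096],[0,0,-0.108],[0,0,-0.12],[0,0,-0.14],[0,0,-0.14]])

```text
time: 19.25
position: [0.6189, 0.1192, 0.0661]
tool_rot: [0.045, 0.706, -0.044, 0.705]
ft_force: [-2.7, 4.8, 3.2]
grip_width: 0.0178
```

Request:
step_arm(slide=[[0,0,0],[0,0,0],[0,0,0],[0,0,0]], turn=[[0,0,0],[0,0,0],[0,0,0],[0,0,0]], jaw=0.6)

```text
time: 19.65
position: [0.6192, 0.1168, 0.0663]
tool_rot: [0.044, 0.706, -0.044, 0.706]
ft_force: [-0.3, -0.2, -0.5]
grip_width: 0.0416
```

Request:
step_arm(slide=[[0,0,0.3],[0,0,0.7],[0,0,1.0],[0,0,1.0]], turn=[[0,0,0],[0,0,0],[0,0,0],[0,0,0]])

```text
time: 20.05
position: [0.6226, 0.1172, 0.1714]
tool_rot: [0.044, 0.702, -0.044, 0.71]
ft_force: [1.0, -0.0, 0.3]
grip_width: 0.0519
```

Run:
```python
from h import *
o=get_obs(); print(o['position'],o['q'],o['q'][0]-o['q'][5],o['grip_width'])
for n in ('scene','side'):
    p=shot(n,n+'6.png')
    X=cloud(p,np.ones((420,560),bool)); c=X[(X[:,2]>.092)&(X[:,2]<.108)&(np.hypot(X[:,0]-.621,X[:,1]-.118)<.02)]; print(n,len(c),(c.min(0)+c.max(0))/2 if len(c) else 0)
    for m in [(.478,-.321),(.579,-.241),(.575,-.316)]:
        a=X[(X[:,2]>.022)&(X[:,2]<.06)&(np.hypot(X[:,0]-m[0],X[:,1]-m[1])<.028)]
        r=cv2.minAreaRect((a[:,:2]*1000).astype(np.float32)); print('wax',len(a),np.round(r[0]),np.round(r[1]),r[2],a[:,2].max() if len(a) else 0)
```

```text
[0.62261044 0.11723732 0.17141593] [ 1.01391767e-02  5.92846826e-01  1.46788605e+00 -3.03632193e-04
  1.07003086e+00  1.35138326e-01] -0.12499914895297567 0.05189251091545072
scene 77 [0.61788651 0.11945353 0.09976116]
wax 36 [ 495. -337.] [23. 11.] 12.419670104980469 0.04479220600694944
wax 82 [ 580. -239.] [13. 28.] 73.32172393798828 0.04598718332698559
wax 76 [ 575. -315.] [27. 12.] 3.4332404136657715 0.04597869665922005
side 60 [0.61684494 0.11594614 0.09969228]
wax 82 [ 494. -339.] [21. 11.] 10.77721881866455 0.04691521773667717
wax 107 [ 579. -241.] [12. 26.] 78.00708770751953 0.04569890397091325
wax 104 [ 573. -317.] [25. 11.] 5.7209882736206055 0.0464169948854013
```

View pics/side6.png

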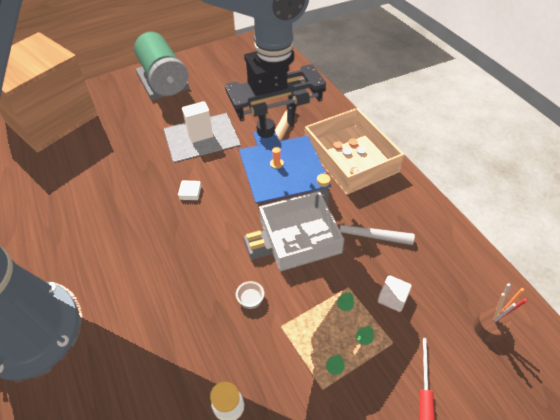

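View pics/scene6.png

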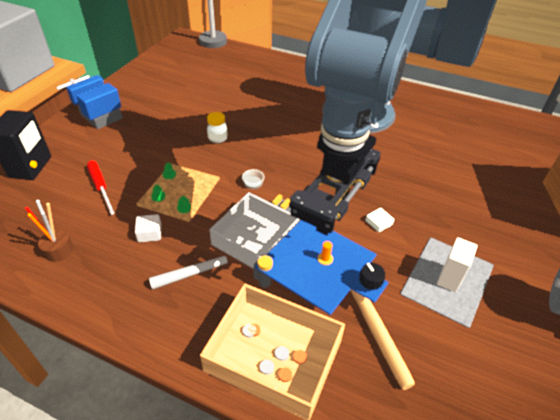

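The side view shows the canister open at (300,230) and the cover aside at (283,167), about 1.62 rad. One wax has been knocked to about (0.498,-0.341). I'll move over the wax models for a close look.

Request:
step_arm(slide=[[-0.1,-0.35,0],[-0.2,-0.7,0],[-0.3,-1.0,0]], turn=[[0,0,0.022],[0,0,0.044],[0,0,0.064]], jaw=0.45, newtons=18)

```text
time: 20.45
position: [0.5871, 0.0164, 0.1641]
tool_rot: [-0.099, 0.701, 0.1, 0.699]
ft_force: [0.6, -0.3, 0.4]
grip_width: 0.0411
```

Request:
step_arm(slide=[[0,-0.35,0],[-0.1,-0.7,0],[-0.1,-1.0,0]], turn=[[0,0,0.022],[0,0,0.044],[0,0,0.064]])

```text
time: 20.75
position: [0.5761, -0.0836, 0.164]
tool_rot: [-0.236, 0.668, 0.238, 0.664]
ft_force: [0.6, 1.1, 0.1]
grip_width: 0.0394
```

Request:
step_arm(slide=[[0,-0.35,0],[0,-0.7,0],[-0.1,-1.0,0]], turn=[[0,0,0.022],[0,0,0.044],[0,0,0.064]])

```text
time: 21.05
position: [0.5686, -0.1842, 0.1643]
tool_rot: [-0.365, 0.606, 0.366, 0.605]
ft_force: [0.4, 0.6, -0.9]
grip_width: 0.0393
```

Request:
step_arm(slide=[[0,-0.35,0],[0,-0.7,0],[0,-0.8,0],[0,-0.8,0]], turn=[[0,0,0.022],[0,0,0.044],[0,0,0.064],[0,0,0.064]])

```text
time: 21.45
position: [0.5677, -0.2641, 0.1641]
tool_rot: [-0.476, 0.522, 0.478, 0.522]
ft_force: [-0.4, -0.1, 0.5]
grip_width: 0.0392
```

```bash
cat > wx.py <<'E'
from h import *
import sys
o=get_obs(); print(np.round(o['position'],4),'yaw',round(o['q'][0]-o['q'][5],3),np.round(o['q'][5],2))
p=shot('wrist',sys.argv[1])
X=cloud(p,np.ones((420,560),bool))
hsv=cv2.cvtColor(p['image'],cv2.COLOR_RGB2HSV)
g=(hsv[...,0]>45)&(hsv[...,0]<85)&(hsv[...,1]>120)
n,lab,st,ce=cv2.connectedComponentsWithStats(g.astype(np.uint8))
for i in range(1,n):
    if st[i,4]<250: continue
    a=cloud(p,lab==i); b=a[(a[:,2]>.024)&(a[:,2]<.05)]
    if len(b)<20: continue
    r=cv2.minAreaRect((b[:,:2]*1000).astype(np.float32)); 
    t=b[b[:,2]>.038]; m=t[:,:2].mean(0) if len(t) else 0
    # button circle
    lo=a[a[:,2]<.022]
    print(np.round(ce[i]),len(b),'rect',np.round(r[0],1),np.round(r[1],1),round(r[2],1),'topmean',np.round(m,4),'all',np.round((a[:,:2].min(0)+a[:,:2].max(0))/2,4),'ztop',b[:,2].max())
E
python3 wx.py w7.png
python3 - <<'E'
from h import *
for n in ('side','scene'):
    p=vision.camera(n); X=cloud(p,np.ones((420,560),bool)); c=X[(X[:,2]>.059)&(X[:,2]<.13)&(np.hypot(X[:,0]-.683,X[:,1]-.015)<.02)]; print('pivot',len(c),c.max(0),c.min(0))
E
```

```text
[ 0.5677 -0.2641  0.1641] yaw 1.48 -2.09
[186. 126.] 507 rect [ 497.7 -340.2] [26.3 10.2] 10.1 topmean [ 0.4979 -0.34  ] all [ 0.4978 -0.3396] ztop 0.044875626878915276
[306. 210.] 369 rect [ 580.6 -242.7] [10.  25.2] 75.6 topmean [ 0.5801 -0.2428] all [ 0.5796 -0.2432] ztop 0.044669331516757615
[223. 211.] 399 rect [ 575.2 -318.6] [24.6 10.7] 3.9 topmean [ 0.575  -0.3182] all [ 0.5743 -0.3185] ztop 0.04521748359858879
pivot 130 [0.69405219 0.02907181 0.07402596] [0.66431026 0.00097285 0.05903866]
pivot 177 [0.69787417 0.03186442 0.07406155] [0.66890155 0.00319739 0.05906614]
```

View pics/w7.png

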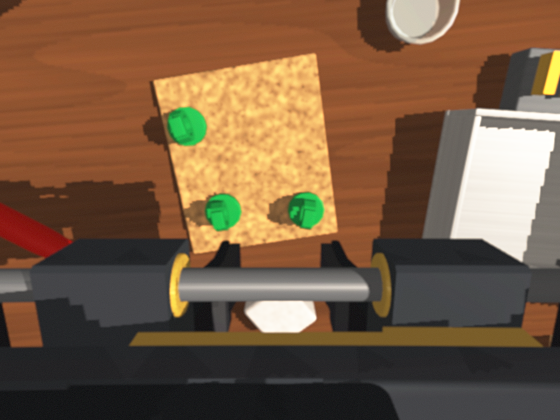

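The wrist view shows the three waxes at (186,126), (306,210) and (223,211). I'll grasp the one at (306,210) first.

Request:
step_arm(slide=[[0.12,0.22,-0.2],[0.12,0.22,-0.5],[0.12,0.22,-0.8],[0.12,0.22,-0.9],[0.12,0.22,-0.9]], turn=[[0,0,-0.0245],[0,0,-0.0245],[0,0,-0.0245],[0,0,-0.0245],[0,0,-0.0245]])

```text
time: 22.1
position: [0.5798, -0.2386, 0.0745]
tool_rot: [-0.435, 0.557, 0.438, 0.556]
ft_force: [-0.9, 0.1, -1.1]
grip_width: 0.0389
```

Request:
step_arm(slide=[[0,0,-0.25],[0,0,-0.45],[0,0,-0.54],[0,0,-0.54],[0,0,-0.54]], turn=[[0,0,0],[0,0,0],[0,0,0],[0,0,0],[0,0,0]])

```text
time: 22.6
position: [0.5818, -0.2409, 0.0235]
tool_rot: [-0.437, 0.556, 0.435, 0.557]
ft_force: [0.1, -0.2, -0.4]
grip_width: 0.0393
```

Request:
step_arm(slide=[[0,0,0],[0,0,0],[0,0,0],[0,0,0],[0,0,0],[0,0,0],[0,0,0]], turn=[[0,0,0],[0,0,0],[0,0,0],[0,0,0],[0,0,0],[0,0,0],[0,0,0]], jaw=0, newtons=18)

```text
time: 23.3
position: [0.5811, -0.2405, 0.0225]
tool_rot: [-0.436, 0.557, 0.436, 0.557]
ft_force: [-0.9, -0.1, 2.2]
grip_width: 0.0102
```

Request:
step_arm(slide=[[0,0,0.25],[0,0,0.6],[0,0,0.8],[0,0,0.8]], turn=[[0,0,0],[0,0,0],[0,0,0],[0,0,0]])

```text
time: 23.7
position: [0.5831, -0.2417, 0.1054]
tool_rot: [-0.439, 0.556, 0.434, 0.557]
ft_force: [-0.3, 0.1, -0.3]
grip_width: 0.0098
```

Request:
step_arm(slide=[[0.1,0.3,0],[0.2,0.6,0],[0.3,0.9,0],[0.3,1.0,0]], turn=[[0,0,0.005],[0,0,0.011],[0,0,0.011],[0,0,0.011]])

```text
time: 24.1
position: [0.6108, -0.1373, 0.1007]
tool_rot: [-0.455, 0.541, 0.457, 0.54]
ft_force: [0.7, 0.1, 0.1]
grip_width: 0.0098
```

Request:
step_arm(slide=[[0.08,0.3,0],[0.08,0.6,0],[0.08,0.8,0],[0.08,0.8,0],[0.08,0.8,-0.2],[0.08,0.8,-0.3]], turn=[[0,0,0],[0,0,0],[0,0,0],[0,0,0],[0,0,0],[0,0,0]])

```text
time: 24.7
position: [0.618, -0.0613, 0.0706]
tool_rot: [-0.455, 0.542, 0.456, 0.541]
ft_force: [-1.0, -0.2, 0.4]
grip_width: 0.0098
```

Run:
```python
from h import *
p=shot('scene','s8.png'); o=get_obs(); print(o['position'],o['grip_width'])
X=cloud(p,np.ones((420,560),bool))
```

```text
[ 0.61693475 -0.06119651  0.06912058] 0.009518537206873828
```

View pics/s8.png

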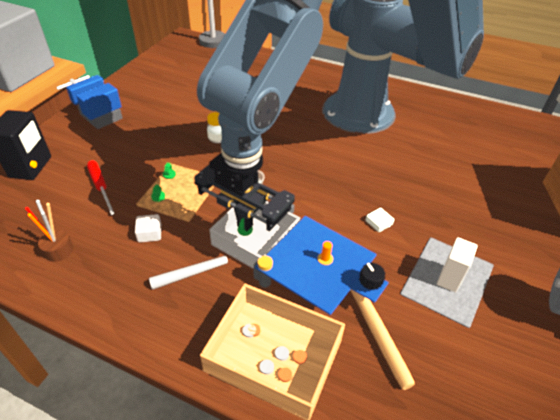

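The wax at (243,228) is over the canister's far half. Lowering and releasing.

Request:
step_arm(slide=[[0,0,-0.2],[0,0,-0.4],[0,0,-0.48],[0,0,-0.49],[0,0,-0.49]], turn=[[0,0,0],[0,0,0],[0,0,0],[0,0,0],[0,0,0]])

```text
time: 25.25
position: [0.6192, -0.061, 0.0234]
tool_rot: [-0.455, 0.541, 0.455, 0.541]
ft_force: [-0.2, 0.4, -0.3]
grip_width: 0.0098
```

Request:
step_arm(slide=[[0,0,0],[0,0,0],[0,0,0],[0,0,0],[0,0,0]], turn=[[0,0,0],[0,0,0],[0,0,0],[0,0,0],[0,0,0]], jaw=0.45)

```text
time: 25.75
position: [0.6191, -0.0604, 0.0235]
tool_rot: [-0.455, 0.541, 0.455, 0.541]
ft_force: [-0.3, -0.5, -0.2]
grip_width: 0.037
```

Request:
step_arm(slide=[[0,0,0.3],[0,0,0.8],[0,0,1.0],[0,0,1.0]], turn=[[0,0,0],[0,0,0],[0,0,0],[0,0,0]])

```text
time: 26.15
position: [0.6217, -0.0611, 0.1273]
tool_rot: [-0.458, 0.539, 0.453, 0.543]
ft_force: [0.5, -0.1, -0.6]
grip_width: 0.0392
```

Request:
step_arm(slide=[[-0.2,-0.4,0],[-0.2,-0.8,0],[-0.2,-1.0,0]], turn=[[0,0,0],[0,0,0.01],[0,0,0.02]])

```text
time: 26.45
position: [0.598, -0.1629, 0.1221]
tool_rot: [-0.488, 0.512, 0.489, 0.511]
ft_force: [0.2, -0.1, -0.3]
grip_width: 0.0392
```

Request:
step_arm(slide=[[-0.22,-0.4,0.2],[-0.22,-0.8,0.4],[-0.22,-1.0,0.4],[-0.22,-1.0,0.4]], turn=[[0,0,0],[0,0,0.01],[0,0,0.02],[0,0,0.02]])

```text
time: 26.85
position: [0.5767, -0.2639, 0.1627]
tool_rot: [0.519, -0.481, -0.518, -0.481]
ft_force: [0.0, 0.4, -0.3]
grip_width: 0.0391
```

```bash
python3 wx.py w9.png
```

```text
[ 0.5767 -0.2639  0.1627] yaw 1.646 -2.25
[199.  99.] 528 rect [ 497.8 -340.4] [26.4 10.3] 11.0 topmean [ 0.4979 -0.3399] all [ 0.4977 -0.3396] ztop 0.04517625222060062
[221. 192.] 418 rect [ 575.2 -319.1] [24.9 11.2] 3.6 topmean [ 0.5747 -0.3186] all [ 0.5744 -0.318 ] ztop 0.04472829744301765
```

View pics/w9.png

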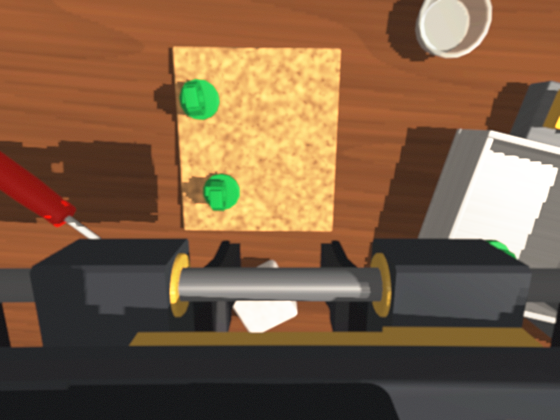

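Two waxes remain on the cork at (199,99) and (221,192), and the first shows inside the canister at (497,250). Next is the one at (221,192).

Request:
step_arm(slide=[[-0.015,-0.3,-0.2],[-0.015,-0.55,-0.5],[-0.015,-0.55,-0.8],[-0.015,-0.55,-0.9],[-0.015,-0.55,-0.9]], turn=[[0,0,0],[0,0,0],[0,0,0],[0,0,0],[0,0,0]])

```text
time: 27.4
position: [0.5737, -0.3125, 0.0704]
tool_rot: [-0.517, 0.48, 0.522, 0.48]
ft_force: [-0.2, -0.2, -0.7]
grip_width: 0.039
```

Request:
step_arm(slide=[[0,0,-0.25],[0,0,-0.45],[0,0,-0.51],[0,0,-0.51],[0,0,-0.51]], turn=[[0,0,0],[0,0,0],[0,0,0],[0,0,0],[0,0,0]])

```text
time: 27.9
position: [0.5765, -0.3156, 0.0237]
tool_rot: [0.52, -0.48, -0.519, -0.48]
ft_force: [-0.6, -0.0, -0.2]
grip_width: 0.0396
```

Request:
step_arm(slide=[[0,0,0],[0,0,0],[0,0,0],[0,0,0],[0,0,0],[0,0,0],[0,0,0]], turn=[[0,0,0],[0,0,0],[0,0,0],[0,0,0],[0,0,0],[0,0,0],[0,0,0]], jaw=0, newtons=18)

```text
time: 28.6
position: [0.5756, -0.3157, 0.0225]
tool_rot: [0.52, -0.48, -0.519, -0.48]
ft_force: [0.0, 0.6, 1.5]
grip_width: 0.0099
```

Request:
step_arm(slide=[[0,0,0.25],[0,0,0.6],[0,0,0.8],[0,0,0.8]], turn=[[0,0,0],[0,0,0],[0,0,0],[0,0,0]])

```text
time: 29.0
position: [0.5774, -0.3169, 0.1055]
tool_rot: [0.522, -0.48, -0.517, -0.48]
ft_force: [1.2, -0.7, -0.3]
grip_width: 0.0099
```

Request:
step_arm(slide=[[0,0.3,0],[0,0.6,0],[0,0.9,0],[0,1,0]], turn=[[0,0,-0.01],[0,0,-0.02],[0,0,-0.03],[0,0,-0.039]])

```text
time: 29.4
position: [0.5736, -0.2115, 0.1004]
tool_rot: [-0.455, 0.54, 0.459, 0.539]
ft_force: [0.0, -0.3, 0.1]
grip_width: 0.0096
```

Request:
step_arm(slide=[[0.03,0.3,0],[0.06,0.6,0],[0.06,0.9,0],[0.06,1,0]], turn=[[0,0,0],[0,0,0],[0,0,0],[0,0,0]])

```text
time: 29.8
position: [0.5797, -0.1122, 0.1006]
tool_rot: [-0.456, 0.54, 0.459, 0.539]
ft_force: [-1.3, -0.1, 0.3]
grip_width: 0.0097
```

Request:
step_arm(slide=[[0,0.3,0],[0,0.6,0],[0,0.62,0],[0,0.62,-0.2],[0,0.62,-0.3],[0,0.62,-0.3]], turn=[[0,0,0],[0,0,0],[0,0,0],[0,0,0],[0,0,0],[0,0,0]])

```text
time: 30.4
position: [0.58, -0.054, 0.0702]
tool_rot: [-0.455, 0.541, 0.458, 0.539]
ft_force: [-0.2, 0.1, -0.4]
grip_width: 0.0103
```

Run:
```python
from h import *
p=shot('side','d10.png'); o=get_obs(); print(o['position'],o['q'][0]-o['q'][5],o['grip_width'])
```

```text
[ 0.58070718 -0.05418512  0.07109891] 1.4037502991096198 0.010019966316823241
```

View pics/d10.png

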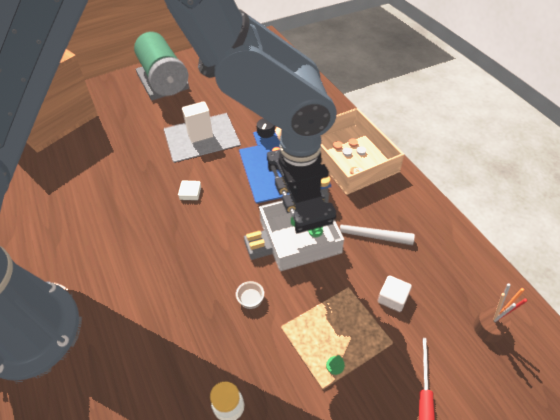

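The side view shows the held wax at (293,222), with the placed one beside it at (316,230).

Request:
step_arm(slide=[[0,0,-0.2],[0,0,-0.4],[0,0,-0.48],[0,0,-0.49],[0,0,-0.49]], turn=[[0,0,0],[0,0,0],[0,0,0],[0,0,0],[0,0,0]])

```text
time: 30.95
position: [0.5819, -0.0539, 0.0237]
tool_rot: [-0.457, 0.54, 0.457, 0.54]
ft_force: [0.7, 0.5, 1.0]
grip_width: 0.0096
```

Request:
step_arm(slide=[[0,0,0],[0,0,0],[0,0,0],[0,0,0],[0,0,0]], turn=[[0,0,0],[0,0,0],[0,0,0],[0,0,0],[0,0,0]], jaw=0.45)

```text
time: 31.45
position: [0.5816, -0.0534, 0.0235]
tool_rot: [-0.457, 0.54, 0.457, 0.54]
ft_force: [-0.9, 0.6, -0.2]
grip_width: 0.0371
```

Request:
step_arm(slide=[[0,0,0.3],[0,0,0.8],[0,0,1.0],[0,0,1.0]], turn=[[0,0,0],[0,0,0],[0,0,0],[0,0,0]])

```text
time: 31.85
position: [0.5841, -0.0541, 0.127]
tool_rot: [-0.459, 0.538, 0.455, 0.541]
ft_force: [0.7, 1.1, 0.2]
grip_width: 0.0393
```

Request:
step_arm(slide=[[-0.2,-0.4,0],[-0.3,-0.8,0],[-0.4,-1.0,0]], turn=[[0,0,0.02],[0,0,0.04],[0,0,0.053]])

```text
time: 32.15
position: [0.5407, -0.1557, 0.1223]
tool_rot: [-0.541, 0.456, 0.541, 0.455]
ft_force: [0.3, -0.3, -0.0]
grip_width: 0.0391
```

Request:
step_arm(slide=[[-0.1,-0.4,0.2],[-0.3,-0.8,0.4],[-0.4,-1.0,0.4],[-0.4,-1.0,0.4]], turn=[[0,0,0],[0,0,0],[0,0,0],[0,0,0]])

```text
time: 32.55
position: [0.5001, -0.2563, 0.1627]
tool_rot: [-0.539, 0.458, 0.539, 0.457]
ft_force: [0.5, 0.2, 0.1]
grip_width: 0.0387
```

```bash
python3 wx.py w11.png
```

```text
[ 0.5001 -0.2563  0.1627] yaw 1.733 -2.41
[189. 180.] 437 rect [ 497.6 -340.5] [25.2 10.3] 11.5 topmean [ 0.4969 -0.3399] all [ 0.4971 -0.3398] ztop 0.04438284169292511
```

View pics/w11.png

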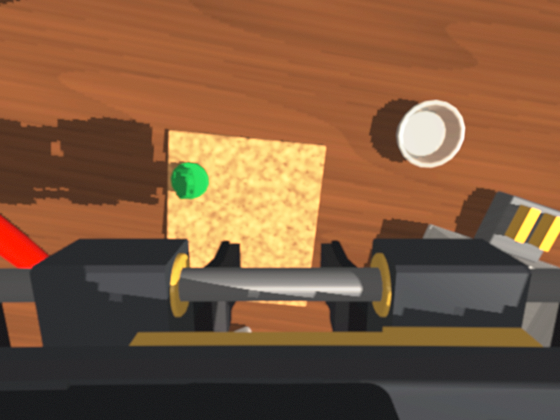

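One wax is left on the cork, at (189,180).

Request:
step_arm(slide=[[-0.015,-0.4,-0.1],[-0.025,-0.85,-0.4],[-0.025,-0.85,-0.8],[-0.025,-0.85,-0.9],[-0.025,-0.85,-0.9]], turn=[[0,0,0.005],[0,0,0.005],[0,0,0.005],[0,0,0.005],[0,0,0.005]])

```text
time: 33.1
position: [0.4974, -0.335, 0.0704]
tool_rot: [-0.544, 0.447, 0.55, 0.448]
ft_force: [0.0, 0.6, 0.3]
grip_width: 0.0396
```

Request:
step_arm(slide=[[0,0,-0.25],[0,0,-0.45],[0,0,-0.51],[0,0,-0.51],[0,0,-0.51]], turn=[[0,0,0],[0,0,0],[0,0,0],[0,0,0],[0,0,0]])

```text
time: 33.6
position: [0.5, -0.3384, 0.0237]
tool_rot: [0.548, -0.448, -0.547, -0.448]
ft_force: [0.0, 0.4, 0.9]
grip_width: 0.0393
```

Request:
step_arm(slide=[[0,0,0],[0,0,0],[0,0,0],[0,0,0],[0,0,0],[0,0,0],[0,0,0]], turn=[[0,0,0],[0,0,0],[0,0,0],[0,0,0],[0,0,0],[0,0,0],[0,0,0]], jaw=0, newtons=18)

```text
time: 34.3
position: [0.499, -0.3386, 0.0224]
tool_rot: [0.547, -0.448, -0.547, -0.448]
ft_force: [-0.2, 0.1, 2.5]
grip_width: 0.0101
```

Request:
step_arm(slide=[[0,0,0.25],[0,0,0.6],[0,0,0.8],[0,0,0.8]], turn=[[0,0,0],[0,0,0],[0,0,0],[0,0,0]])

```text
time: 34.7
position: [0.5007, -0.3401, 0.1052]
tool_rot: [0.549, -0.448, -0.545, -0.448]
ft_force: [0.5, -0.7, -1.0]
grip_width: 0.0097
```

Request:
step_arm(slide=[[0.05,0.3,0],[0.1,0.6,0],[0.15,0.9,0],[0.15,1,0]], turn=[[0,0,-0.01],[0,0,-0.02],[0,0,-0.03],[0,0,-0.04]])

```text
time: 35.1
position: [0.5128, -0.2348, 0.1006]
tool_rot: [-0.485, 0.513, 0.488, 0.513]
ft_force: [-0.4, -0.4, -0.2]
grip_width: 0.0101
```

Request:
step_arm(slide=[[0.05,0.3,0],[0.1,0.6,0],[0.15,0.9,0],[0.2,1,0]], turn=[[0,0,-0.01],[0,0,-0.019],[0,0,-0.019],[0,0,-0.019]])

```text
time: 35.5
position: [0.5323, -0.1352, 0.1007]
tool_rot: [-0.454, 0.541, 0.457, 0.54]
ft_force: [-0.2, 0.2, 0.0]
grip_width: 0.0099
```

Request:
step_arm(slide=[[0.05,0.3,0],[0.1,0.6,0],[0.1,0.91,0],[0.1,0.91,0],[0.1,0.91,-0.2],[0.1,0.91,-0.3],[0.1,0.91,-0.3]], turn=[[0,0,0],[0,0,0],[0,0,0],[0,0,0],[0,0,0],[0,0,0],[0,0,0]])

```text
time: 36.2
position: [0.5427, -0.0481, 0.0704]
tool_rot: [-0.454, 0.542, 0.456, 0.54]
ft_force: [-0.5, -0.1, -0.9]
grip_width: 0.0099
```

Run:
```python
from h import *
p=shot('side','d12.png'); o=get_obs(); print(o['position'],o['q'][0]-o['q'][5],o['grip_width'])
```

```text
[ 0.54336831 -0.0482333   0.07120594] 1.3974095976245433 0.009821030373126633
```

View pics/d12.png

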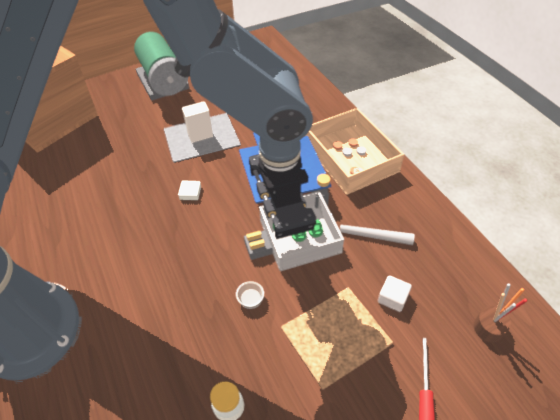

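Two placed waxes are at (300,235) and (317,230), and the third is above the near part of the canister. Lowering.

Request:
step_arm(slide=[[0,0,-0.2],[0,0,-0.4],[0,0,-0.48],[0,0,-0.49],[0,0,-0.49]], turn=[[0,0,0],[0,0,0],[0,0,0],[0,0,0],[0,0,0]])

```text
time: 36.75
position: [0.5444, -0.0478, 0.0236]
tool_rot: [-0.455, 0.541, 0.455, 0.541]
ft_force: [0.1, -0.4, -0.7]
grip_width: 0.0096
```

Request:
step_arm(slide=[[0,0,0],[0,0,0],[0,0,0],[0,0,0],[0,0,0]], turn=[[0,0,0],[0,0,0],[0,0,0],[0,0,0],[0,0,0]], jaw=0.45)

```text
time: 37.25
position: [0.5441, -0.0475, 0.0235]
tool_rot: [-0.455, 0.541, 0.455, 0.541]
ft_force: [0.6, -0.3, 0.0]
grip_width: 0.0371
```

Request:
step_arm(slide=[[0,0,0.3],[0,0,0.8],[0,0,1.0],[0,0,1.0]], turn=[[0,0,0],[0,0,0],[0,0,0],[0,0,0]])

```text
time: 37.65
position: [0.5464, -0.0481, 0.1266]
tool_rot: [-0.457, 0.54, 0.453, 0.543]
ft_force: [1.0, -0.5, 0.3]
grip_width: 0.0391
```

Request:
step_arm(slide=[[0,0.2,0.4],[0,0.6,0.45],[0,1,0.45],[0,1,0.45]], turn=[[0,0,-0.02],[0,0,-0.04],[0,0,-0.06],[0,0,-0.08]])

```text
time: 38.05
position: [0.5424, 0.0568, 0.1674]
tool_rot: [-0.305, 0.638, 0.307, 0.637]
ft_force: [-1.0, -0.7, -0.1]
grip_width: 0.0391
```

Run:
```python
from h import *
o=get_obs(); print(o['position'],o['q'][0]-o['q'][5],o['grip_width'])
C=np.array([.5845,-.0545]); a=np.deg2rad(-9.7); R=np.array([[np.cos(a),-np.sin(a)],[np.sin(a),np.cos(a)]])
for n in ('side','scene'):
    p=shot(n,n+'13.png')
    hsv=cv2.cvtColor(p['image'],cv2.COLOR_RGB2HSV)
    g=(hsv[...,0]>45)&(hsv[...,0]<85)&(hsv[...,1]>120)
    k,lab,st,ce=cv2.connectedComponentsWithStats(g.astype(np.uint8))
    for i in range(1,k):
        if st[i,4]<40: continue
        X=cloud(p,lab==i); c=(X.min(0)+X.max(0))/2
        if abs(c[0]-.55)<.2 and abs(c[1]+.15)<.25: print(n,ce[i],st[i,4],np.round(c,3),'zmax',X[:,2].max().round(3),'local',np.round((c[:2]-C)@R,3))
    X=cloud(p,np.ones((420,560),bool)); c=X[(X[:,2]>.092)&(X[:,2]<.108)&(np.hypot(X[:,0]-.617,X[:,1]-.118)<.02)]; print(n,len(c),(c.min(0)+c.max(0))/2 if len(c) else 0)
```

```text
[0.54239825 0.05677753 0.16744383] 0.8961613811736933 0.039070956851121656
side [316.18181818 228.41818182] 55 [ 0.617 -0.063  0.025] zmax 0.039 local [ 0.034 -0.003]
side 60 [0.616733   0.11569427 0.09892142]
scene [257.22707424 230.76419214] 458 [ 0.573 -0.056  0.023] zmax 0.044 local [-0.011 -0.003]
scene 78 [0.61804472 0.11944858 0.0992997 ]
```

View pics/side13.png

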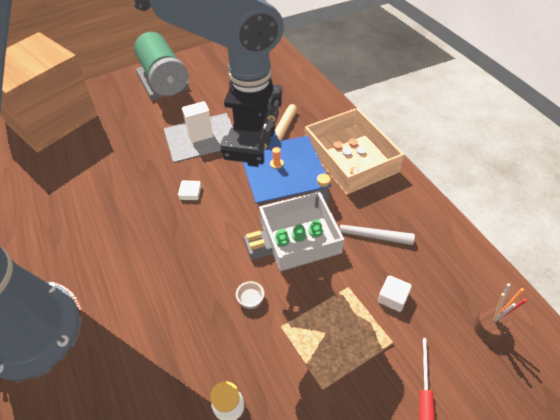

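All three waxes stand in the canister at (282,238), (299,233) and (316,228), and the cork is empty. Now the cover home.

Request:
step_arm(slide=[[0.3,0.2,0],[0.6,0.5,0],[0.75,0.61,0],[0.75,0.61,0],[0.75,0.61,0],[0.75,0.61,0],[0.75,0.61,0],[0.75,0.61,0]], turn=[[0,0,-0.02],[0,0,-0.04],[0,0,-0.06],[0,0,-0.08],[0,0,-0.1],[0,0,-0.12],[0,0,-0.14],[0,0,-0.159]], jaw=0.7)

```text
time: 38.95
position: [0.6185, 0.1124, 0.1668]
tool_rot: [0.037, 0.707, -0.038, 0.705]
ft_force: [0.6, -0.3, 0.7]
grip_width: 0.0608
```

Request:
step_arm(slide=[[0,0,-0.3],[0,0,-0.6],[0,0,-0.9],[0,0,-1],[0,0,-1]], turn=[[0,0,0],[0,0,0],[0,0,0],[0,0,0],[0,0,0]])

```text
time: 39.45
position: [0.6174, 0.1127, 0.0659]
tool_rot: [0.036, 0.708, -0.036, 0.704]
ft_force: [0.1, 0.6, 0.3]
grip_width: 0.0609
```

Request:
step_arm(slide=[[0,0,0],[0,0,0],[0,0,0],[0,0,0],[0,0,0],[0,0,0],[0,0,0],[0,0,0],[0,0,0]], turn=[[0,0,0],[0,0,0],[0,0,0],[0,0,0],[0,0,0],[0,0,0],[0,0,0],[0,0,0],[0,0,0]], jaw=0, newtons=20)

```text
time: 40.35
position: [0.6184, 0.1138, 0.0684]
tool_rot: [0.037, 0.707, -0.036, 0.706]
ft_force: [-2.3, 0.7, 4.1]
grip_width: 0.0172
```

Run:
```python
from h import *
o=get_obs(); print(o['position'],o['q'][0]-o['q'][5],o['grip_width'],o['ft_force'])
P=np.array([.6826,.015]); v0=np.array([.5845,-.0545])-P
v1=o['position'][:2]-P; cur=(np.arctan2(v0[1],v0[0])-np.arctan2(v1[1],v1[0]))%(2*np.pi)
print('cover',cur,np.linalg.norm(v1))
for k in range(0,13):
    f=np.array([np.cos(cur*k/22),np.sin(cur*k/22)]); 
    for kk,lab in ((k,'a'),(k+11,'b')):
        a=cur*kk/22; R=np.array([[np.cos(a),-np.sin(a)],[np.sin(a),np.cos(a)]])
        base=v1 if lab=='a' else None
        if lab=='b':
            b=cur*11/22; Rb=np.array([[np.cos(b),-np.sin(b)],[np.sin(b),np.cos(b)]]); base=Rb@v1
        print(lab,np.round((R@v1-base)/.1,3),round((a-(0 if lab=='a' else b))/2/np.pi,4),end='   ')
    print()
```

```text
[0.61837502 0.11383857 0.06841081] -0.10273950071549694 0.0172273504394228 [-2.28737636  0.74420199  4.14866508]
cover 1.6109458313493663 0.11787243741139806
a [0. 0.] 0.0   b [0. 0.] 0.0   
a [-0.071 -0.05 ] 0.0117   b [-0.013 -0.085] 0.0117   
a [-0.137 -0.104] 0.0233   b [-0.02  -0.171] 0.0233   
a [-0.2   -0.164] 0.035   b [-0.02  -0.258] 0.035   
a [-0.258 -0.228] 0.0466   b [-0.015 -0.344] 0.0466   
a [-0.311 -0.295] 0.0583   b [-0.003 -0.429] 0.0583   
a [-0.359 -0.367] 0.0699   b [ 0.016 -0.513] 0.0699   
a [-0.402 -0.442] 0.0816   b [ 0.04  -0.596] 0.0816   
a [-0.439 -0.52 ] 0.0932   b [ 0.071 -0.677] 0.0932   
a [-0.471 -0.6  ] 0.1049   b [ 0.107 -0.755] 0.1049   
a [-0.496 -0.683] 0.1165   b [ 0.149 -0.831] 0.1165   
a [-0.515 -0.767] 0.1282   b [ 0.196 -0.903] 0.1282   
a [-0.529 -0.852] 0.1398   b [ 0.248 -0.972] 0.1398
```

Request:
step_arm(slide=[[-0.07,-0.05,0],[-0.137,-0.104,0],[-0.2,-0.164,0],[-0.258,-0.228,0],[-0.311,-0.295,0],[-0.359,-0.367,0],[-0.402,-0.442,0],[-0.439,-0.52,0],[-0.471,-0.6,0],[-0.496,-0.683,0],[-0.515,-0.767,0],[-0.515,-0.767,0]], turn=[[0,0,0.0117],[0,0,0.0233],[0,0,0.035],[0,0,0.0466],[0,0,0.0583],[0,0,0.07],[0,0,0.0816],[0,0,0.0932],[0,0,0.105],[0,0,0.1165],[0,0,0.128],[0,0,0.128]])

```text
time: 41.55
position: [0.5678, 0.0357, 0.0684]
tool_rot: [-0.243, 0.664, 0.242, 0.664]
ft_force: [-0.8, 0.5, 2.6]
grip_width: 0.0174
```

Request:
step_arm(slide=[[-0.013,-0.085,0],[-0.02,-0.171,0],[-0.02,-0.258,0],[-0.015,-0.344,0],[-0.003,-0.429,0],[0.016,-0.513,0],[0.04,-0.596,0],[0.071,-0.677,0],[0.107,-0.755,0],[0.149,-0.831,0],[0.196,-0.9,0],[0.196,-0.9,0]], turn=[[0,0,0.0117],[0,0,0.0233],[0,0,0.035],[0,0,0.0466],[0,0,0.0583],[0,0,0.07],[0,0,0.0816],[0,0,0.0932],[0,0,0.105],[0,0,0.1165],[0,0,0.128],[0,0,0.128]])

```text
time: 42.75
position: [0.5894, -0.0536, 0.0685]
tool_rot: [-0.484, 0.516, 0.482, 0.517]
ft_force: [3.7, 1.8, 0.9]
grip_width: 0.0175
```

Request:
step_arm(slide=[[0.015,-0.02,0],[0.03,-0.04,0],[0.03,-0.04,0]], turn=[[0,0,0],[0,0,0],[0,0,0]])

```text
time: 43.05
position: [0.5895, -0.0539, 0.0684]
tool_rot: [-0.481, 0.516, 0.484, 0.518]
ft_force: [0.8, 8.8, 4.1]
grip_width: 0.0177
```

Run:
```python
from h import *
for n in ('side','scene'):
    p=shot(n,n+'14.png')
    X=cloud(p,np.ones((420,560),bool)); c=X[(X[:,2]>.075)&(X[:,2]<.105)&(np.hypot(X[:,0]-.487,X[:,1]+.037)<.03)]; print(n,len(c),(c.min(0)+c.max(0))/2 if len(c) else 0)
o=get_obs(); print(o['position'],o['ft_force'],o['moment'],o['q'][0]-o['q'][5])
```

```text
side 446 [ 0.48565419 -0.03921996  0.08954304]
scene 83 [ 0.4879436  -0.03659422  0.08843092]
[ 0.58950684 -0.05392368  0.06839844] [2.01937932 9.47605014 3.92458782] [ 1.54096669 -0.27136604  0.06285545] 1.5059005843679645
```

View pics/side14.png

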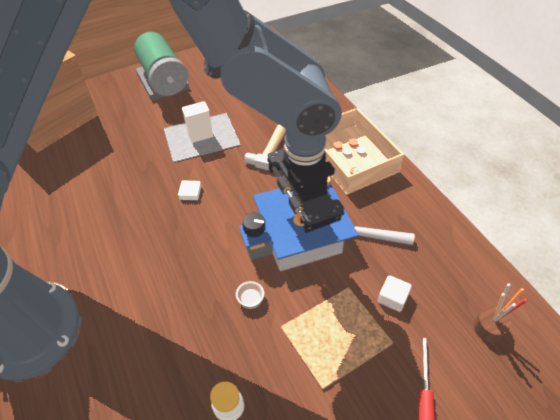

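The cover is against its stop: the side view shows it closed at (305,215) with a 9 N reaction. Releasing and moving to the cap.

Request:
step_arm(slide=[[0,0,0],[0,0,0],[0,0,0],[0,0,0],[0,0,0]], turn=[[0,0,0],[0,0,0],[0,0,0],[0,0,0],[0,0,0]], jaw=1)

```text
time: 43.65
position: [0.5899, -0.0575, 0.0681]
tool_rot: [-0.483, 0.516, 0.483, 0.516]
ft_force: [-0.1, -0.7, 0.0]
grip_width: 0.0496
```

Request:
step_arm(slide=[[0,0,0.3],[0,0,0.7],[0,0,1.0],[0,0,1.0]], turn=[[0,0,0],[0,0,0],[0,0,0],[0,0,0]])

```text
time: 44.05
position: [0.5933, -0.0583, 0.1729]
tool_rot: [-0.486, 0.514, 0.48, 0.518]
ft_force: [1.0, 0.8, 0.5]
grip_width: 0.081
```

Request:
step_arm(slide=[[-0.4,0.1,0],[-0.8,0.15,0],[-1.0,0.18,0],[-1.0,0.18,0]], turn=[[0,0,-0.01],[0,0,-0.02],[0,0,-0.03],[0,0,-0.035]])

```text
time: 44.45
position: [0.485, -0.0378, 0.167]
tool_rot: [-0.421, 0.568, 0.425, 0.565]
ft_force: [1.1, -0.1, 0.0]
grip_width: 0.0869
```

Run:
```python
from h import *
o=get_obs(); print(o['position'],o['q'][0]-o['q'][5])
P=np.array([.6826,.015])
for n in ('wrist','side'):
    p=shot(n,n+'15.png')
    X=cloud(p,np.ones((420,560),bool)); c=X[(X[:,2]>.08)&(X[:,2]<.12)&(np.hypot(X[:,0]-.487,X[:,1]+.037)<.026)]; print(n,len(c),np.percentile(c[:,2],[50]),(c.min(0)+c.max(0))/2)
    c=X[(X[:,2]>.09)&(X[:,2]<.108)&(np.hypot(X[:,0]-.585,X[:,1]+.054)<.02)]; 
    if len(c): print('handle',len(c),(c.min(0)+c.max(0))/2)
```

```text
[ 0.48495644 -0.03782293  0.16704282] 1.2830767534733103
wrist 3295 [0.09809381] [ 0.48620557 -0.03819573  0.0904913 ]
side 339 [0.0981823] [ 0.48507788 -0.03872869  0.09108867]
handle 79 [ 0.58366135 -0.05462324  0.09768391]
```

View pics/wrist15.png

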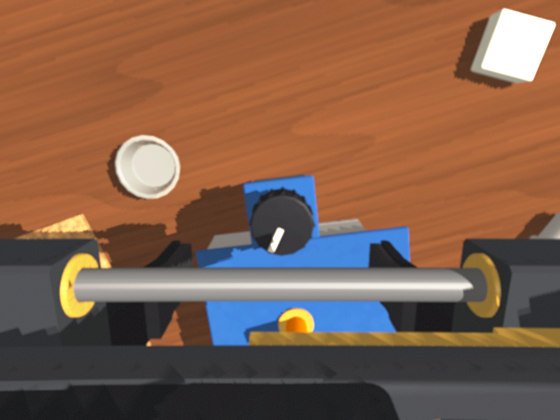

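The cover is home; the handle is back within 1 mm of its start and the cap is at (283,225). Gripping the cap.

Request:
step_arm(slide=[[0.015,-0.005,-0.3],[0.015,-0.005,-0.6],[0.015,-0.005,-0.88],[0.015,-0.005,-0.91],[0.015,-0.005,-0.91]], turn=[[0,0,0],[0,0,0],[0,0,0],[0,0,0],[0,0,0]])

```text
time: 45.05
position: [0.4914, -0.0397, 0.0765]
tool_rot: [-0.423, 0.566, 0.424, 0.566]
ft_force: [-0.4, 1.2, 0.6]
grip_width: 0.087
```

Request:
step_arm(slide=[[0,0,0],[0,0,0],[0,0,0],[0,0,0],[0,0,0],[0,0,0],[0,0,0]], turn=[[0,0,0],[0,0,0],[0,0,0],[0,0,0],[0,0,0],[0,0,0],[0,0,0]], jaw=0, newtons=35)

```text
time: 45.75
position: [0.4919, -0.0389, 0.0775]
tool_rot: [-0.423, 0.566, 0.424, 0.567]
ft_force: [1.1, 3.9, 2.7]
grip_width: 0.0434
```

Request:
step_arm(slide=[[0,0,-0.006],[0,0,-0.012],[0,0,-0.018],[0,0,-0.025],[0,0,-0.031],[0,0,-0.037],[0,0,-0.043],[0,0,-0.05],[0,0,-0.056],[0,0,-0.06],[0,0,-0.06]], turn=[[0,0,-0.022],[0,0,-0.044],[0,0,-0.066],[0,0,-0.088],[0,0,-0.11],[0,0,-0.132],[0,0,-0.154],[0,0,-0.176],[0,0,-0.198],[0,0,-0.21],[0,0,-0.21]])

```text
time: 46.85
position: [0.4862, -0.0392, 0.0714]
tool_rot: [0.012, 0.711, -0.011, 0.703]
ft_force: [-9.0, -2.9, 10.7]
grip_width: 0.0434
```

Request:
step_arm(slide=[[0,0,-0.006],[0,0,-0.012],[0,0,-0.018],[0,0,-0.025],[0,0,-0.031],[0,0,-0.037],[0,0,-0.043],[0,0,-0.05],[0,0,-0.052],[0,0,-0.052]], turn=[[0,0,-0.022],[0,0,-0.044],[0,0,-0.066],[0,0,-0.088],[0,0,-0.11],[0,0,-0.132],[0,0,-0.154],[0,0,-0.176],[0,0,-0.195],[0,0,-0.195]])

```text
time: 47.85
position: [0.4825, -0.0383, 0.0658]
tool_rot: [0.413, 0.577, -0.419, 0.566]
ft_force: [-14.3, -4.2, 13.6]
grip_width: 0.0432
```

Run:
```python
from h import *
o=get_obs(); print(o['position'],o['q'][0]-o['q'][5],o['moment'],o['ft_force'],o['grip_width'])
```

```text
[ 0.48253046 -0.0383245   0.06584662] -1.262705417787394 [-0.69329313  2.41508632 -0.14448807] [-14.32530512  -4.20452537  13.55952891] 0.043211384153254595
```

Request:
step_arm(slide=[[0,0,0],[0,0,0],[0,0,0],[0,0,0],[0,0,0]], turn=[[0,0,0],[0,0,0],[0,0,0],[0,0,0],[0,0,0]], jaw=1)

```text
time: 48.35
position: [0.4922, -0.0398, 0.066]
tool_rot: [0.416, 0.571, -0.416, 0.572]
ft_force: [-0.4, -0.1, -0.3]
grip_width: 0.0753
```

Run:
```python
from h import *
o=get_obs(); print(o['position'],o['q'][0]-o['q'][5],o['moment'],o['ft_force'],o['grip_width'])
p=shot('side','d16.png')
X=cloud(p,np.ones((420,560),bool)); c=X[(X[:,2]>.08)&(X[:,2]<.1)&(np.hypot(X[:,0]-.487,X[:,1]+.038)<.026)]; print(len(c),np.percentile(c[:,2],[50,80]),(c.min(0)+c.max(0))/2)
```

```text
[ 0.4922241  -0.03981562  0.06603315] -1.2590093556826325 [-0.06723509  0.14636389 -0.01648166] [-0.41842803 -0.10013172 -0.26149124] 0.07533071774722429
200 [0.08717947 0.08848122] [ 0.48474956 -0.03775818  0.08608484]
```

View pics/d16.png

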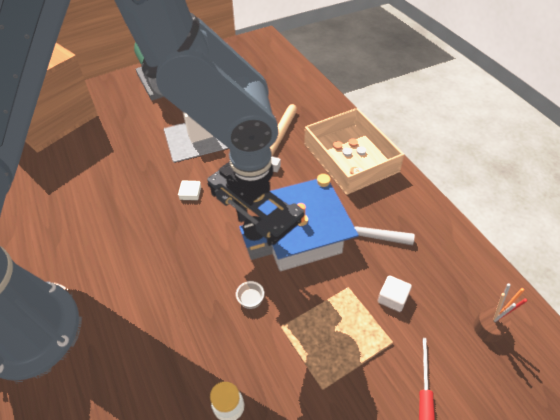

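Cap top is at about 87 mm, almost tight. I'll re-centre by 5 mm, regrip and tighten to the stop.

Request:
step_arm(slide=[[-0.05,0.015,-0.01],[-0.05,0.015,-0.01],[-0.05,0.015,-0.01]], turn=[[0,0,0.02],[0,0,0.04],[0,0,0.04]])

```text
time: 48.7
position: [0.4867, -0.0382, 0.065]
tool_rot: [0.341, 0.619, -0.341, 0.619]
ft_force: [0.2, 0.8, 0.3]
grip_width: 0.0869
```

Request:
step_arm(slide=[[0,0,0],[0,0,0],[0,0,0],[0,0,0],[0,0,0],[0,0,0],[0,0,0]], turn=[[0,0,0],[0,0,0],[0,0,0],[0,0,0],[0,0,0],[0,0,0],[0,0,0]], jaw=0, newtons=35)

```text
time: 49.4
position: [0.4863, -0.0378, 0.0651]
tool_rot: [0.342, 0.619, -0.341, 0.619]
ft_force: [0.3, 1.6, 1.0]
grip_width: 0.0431
```

Request:
step_arm(slide=[[0,0,0],[0,0,0],[0,0,0],[0,0,0]], turn=[[0,0,-0.015],[0,0,-0.03],[0,0,-0.045],[0,0,-0.045]])

```text
time: 49.8
position: [0.4822, -0.0366, 0.0647]
tool_rot: [0.423, 0.569, -0.426, 0.563]
ft_force: [-5.5, 2.4, 3.5]
grip_width: 0.0432
```

Run:
```python
from h import *
o=get_obs(); print(o['position'],o['q'][0]-o['q'][5],o['moment'],o['ft_force'],o['grip_width'])
```

```text
[ 0.48221716 -0.03655334  0.06466126] -1.287879319836911 [0.53537502 0.96814883 0.87112531] [-5.48823039  2.42969916  3.51786361] 0.04318978457900331
```

Moment of +0.87 N m: hard against the stop. Release and check.

Request:
step_arm(slide=[[0,0,0],[0,0,0],[0,0,0],[0,0,0],[0,0,0],[0,0,0]], turn=[[0,0,0],[0,0,0],[0,0,0],[0,0,0],[0,0,0],[0,0,0]], jaw=1)

```text
time: 50.4
position: [0.4868, -0.0383, 0.065]
tool_rot: [0.425, 0.565, -0.425, 0.565]
ft_force: [-0.1, 0.1, -0.3]
grip_width: 0.0821
```

Request:
step_arm(slide=[[0,0,0.3],[0,0,0.7],[0,0,1.0],[0,0,1.0]], turn=[[0,0,0],[0,0,0],[0,0,0],[0,0,0]])

```text
time: 50.8
position: [0.4895, -0.039, 0.1688]
tool_rot: [0.426, 0.562, -0.424, 0.568]
ft_force: [0.9, -0.9, -0.7]
grip_width: 0.0868
```

Request:
step_arm(slide=[[0,0,0.4],[0,0,0.8],[0,0,0.8],[0,0,0.8]], turn=[[0,0,0],[0,0,0],[0,0,0],[0,0,0]])

```text
time: 51.2
position: [0.4865, -0.0382, 0.2451]
tool_rot: [0.425, 0.565, -0.425, 0.565]
ft_force: [0.1, 0.5, -0.1]
grip_width: 0.0871
```

Run:
```python
from h import *
o=get_obs(); print(o['position'],o['ft_force'])
for n in ('wrist','side','scene'):
    p=shot(n,n+'17.png')
    X=cloud(p,np.ones((420,560),bool)); c=X[(X[:,2]>.075)&(X[:,2]<.12)&(np.hypot(X[:,0]-.487,X[:,1]+.038)<.026)]; print(n,len(c),np.percentile(c[:,2],[50,90]) if len(c) else 0)
    c=X[(X[:,2]>.09)&(X[:,2]<.108)&(np.hypot(X[:,0]-.585,X[:,1]+.054)<.02)]; 
    if len(c): print('handle',len(c),(c.min(0)+c.max(0))/2)
    c=X[(X[:,2]>.086)&(X[:,2]<.1)&(np.hypot(X[:,0]-.511,X[:,1]-.358)<.05)]
    if len(c): print('brick',len(c),(c.min(0)+c.max(0))/2)
```

```text
[ 0.48653889 -0.03819125  0.24507485] [ 0.05494939  0.5336407  -0.06557577]
wrist 1754 [0.08638917 0.08736011]
handle 421 [ 0.58457296 -0.0539015   0.09734814]
side 371 [0.08671351 0.08870098]
handle 73 [ 0.5835833  -0.05335718  0.09816945]
brick 81 [0.49012305 0.3576956  0.09162666]
scene 266 [0.086369   0.08822295]
handle 76 [ 0.58502255 -0.05046161  0.0979646 ]
brick 550 [0.51213352 0.35952029 0.09152218]
```

View pics/wrist17.png

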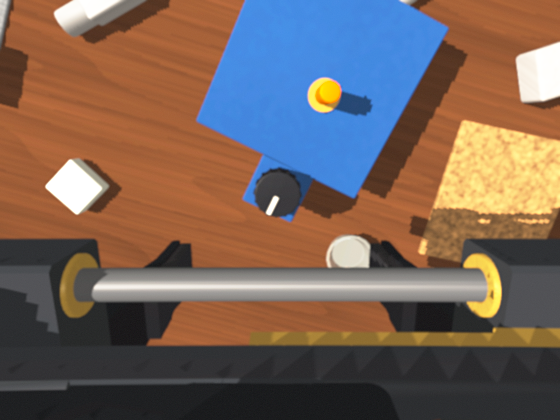

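View pics/scene17.png

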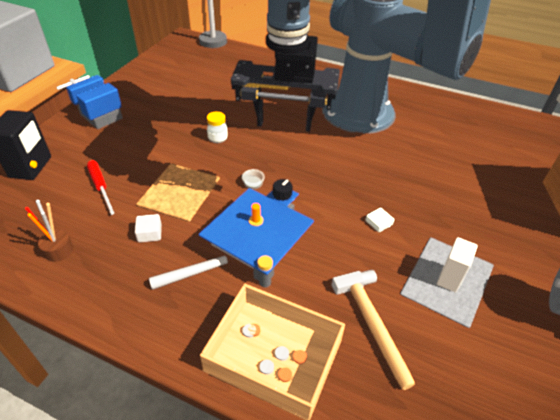

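Run:
```python
from h import *
# pointer direction on the cap, scene/side pictures start vs now (same cameras)
p={'side':vision.camera('side'),'scene':vision.camera('scene')}
for n,fs in (('side',['d3.png','side14.png','side17.png']),('scene',['s3.png','s2.png','scene17.png'])):
    for f in fs:
        im=cv2.imread('pics/'+f); c=proj(p[n],[[.487,-.0383,.087]])[0].astype(int)
        g=im.min(2); r=np.argwhere(g[c[1]-14:c[1]+14,c[0]-14:c[0]+14]>150)[:, ::-1]+c-14
        W=np.array([at_z(p[n],u.astype(float),.088)[:2] for u in r])
        if len(W)>3:
            W=W[np.hypot(*(W-[.487,-.0383]).T)<.024]; m=W.mean(0)-[.487,-.0383]; print(n,f,len(W),np.round(m,4),np.rad2deg(np.arctan2(m[1],m[0])).round(1))
```

```text
side d3.png 6 [-0.012  0.003] 166.1
side side14.png 33 [0.0104 0.0039] 20.6
side side17.png 37 [-0.0125  0.0062] 153.6
scene scene17.png 21 [-0.012   0.0052] 156.7
```

Run:
```python
from rig import hand_in
print(hand_in())
```

```text
the job is handed in; nothing more can be done
None
```

The job is done and handed in at about 51 s of the 210 s allowed. No verdict came back.

**What I did**
- I stood the white brick on the grey mat. No bur pot was found beside the canister.
- I unscrewed the cap about 2.55 rad in one grasp, then swung the cover to about 1.62 rad.
- I put the three wax models present into the canister with an 18 N grip. One of them had been knocked a few centimetres aside, so I measured it again before picking it up.
- I swung the cover home and screwed the cap down in two grasps.

**Last checks**
- **Wax:** before the cover was closed, all three models stood in a row in the canister and the cork board was empty.
- **Cover:** the handle is back within about 1–4 mm of where it started, depending on the camera. The stop had pushed back with about 9 N.
- **Cap:** its top is at about 87 mm, the same as at the start, and it met its stop at about 0.87 N m.
- **Brick:** it stands near the middle of the mat. The side camera put it about 2 cm off in x, probably from a partial view, but still on the mat.
- **Arm:** the gripper is clear of everything.

**Checks that disagreed**
- The cap's pointer angle came out 5–12° away from its starting angle. That is poorly resolved, and it points to a turn slightly further closed. I relied on the height and the stop torque instead.
- On the first tightening grasp I held the cap about 5 mm off centre, with side forces up to about 15 N. I released, re-centred and gripped it again.

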